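# Load the parts cleaner, bar it shut and start the red programme

### The job

Put every dirty bike part lying on the table (rusty axle, bronze brake caliper, white pulley, chrome stem, aluminium crank arm - whichever are there) into the steel cleaning tub, lying down wholly below its rim; then swing the red-handled holding bar across the tub until it rests in its yellow catch. After that turn the wraparound selector the shorter way round until its white nose points at the red dot, and last of all press the green start button fully down and let go. Leave the other things on the bench where they are.

Things in the scene. Friction and masses are not known exactly. Their poses are not given: they have to be found in the camera images.
- tub: open steel tub, 184 (x) x 334 (y) x 50 mm high, walls and floor 6 mm thick (inside 172 x 322 mm, floor 6 mm above the table). Origin: centre of its underside, on the table; fixed, position and yaw vary
- bar (a joint): holding bar 225 x 20 x 9 mm, 56 to 65 mm above the table, turning flat about a pivot outside the near (-x) wall. 0 = closed (a stop): bar along tub +x, its end in the yellow catch on the far wall. Positive = open, anticlockwise from above, towards tub +y; stop at 1.95, starts near 1.5. Rubs (0.08 N m), stays where left
- bar_handle (a point): middle of the bar's upright red round handle, 18 mm diameter, which stands from 65 to 120 mm above the table, 155 mm from the pivot axis; this point is 98 mm above the table
- bar_pivot (a point): point on the bar's pivot axis at the height of bar_handle (tub x = -103 mm, y = 0)
- console: grey control box 170 (x) x 230 (y) x 50 mm high, fixed, origin centre of its underside; carries the dial (73 mm radius, 4 mm thick) and the start button
- dial_center (a point): point on the selector's upright turning axis, 82 mm above the table, at mid-height of its grip bar (the height to grip)
- nose (a point): point on the dial, 61 mm from the axis, at which the selector's white nose points. Selector: grip bar 78 x 22 mm, 62 to 98 mm above the table, on a disc of 36 mm radius, bar black with one end white. Turns endlessly both ways about the vertical, rubs (0.06 N m), stays where left, no clicks. Starts at least 0.5 and, by the shorter way, at most 2.7 rad from the red dot
- tail (a point): the point straight across the dial from nose, 61 mm from the axis; going the long way round would bring this past the red dot
- dot_red: red programme dot, 18 mm across, flat on the dial, 61 mm from the selector's axis; which of four dot places it takes varies, and the dial itself is turned at random. Blue, yellow and white dots take the other places. Origin: its centre
- start (a joint): green spring push button, 0 = out, 0.006 m = fully down; takes about 5 N, springs back
- start_top (a point): centre of the button's top (32 mm across), 72 mm above the table when out; pressed straight down
- axle: rusty threaded steel axle, 130 mm long, 16 mm diameter, two square-sided nuts 24 mm across and 14 mm long at +-43 mm. Lies with its origin 12 mm above what it rests on. Origin in its middle, x along its length. May be absent.
- caliper: bronze-coloured brake caliper, body 64 x 36 x 28 mm (grip the 36 mm), arm ends to 108 mm overall, 50 mm wide. Origin 14 mm above what it rests on. Origin in its middle, x along its length. May be absent.
- pulley: white nylon pulley lying flat, 64 mm diameter, 26 mm thick, axis z, origin in its middle. May be absent
- stem: chrome handlebar stem, 120 mm long, middle tube 28 mm diameter and 48 mm free length, clamps 36 mm high and up to 44 mm wide at both ends. Origin 18 mm above what it rests on. Origin in its middle, x along its length. May be absent.
- crank: aluminium crank arm, 134 mm long, 24 mm wide and 16 mm thick in the middle, round ends 36 mm across and 20 mm thick. Origin 10 mm above what it rests on. Origin in its middle, x along its length. May be absent.
- headlamp: dented chrome headlamp shell, a dome 140 mm across and 86 mm high; a bystander to leave alone
- freewheel: dark steel freewheel ring, 72 mm across, 16 mm high; a bystander to leave alone
- screwdriver: screwdriver; a bystander to leave alone
- oilcan: green oil can, 60 mm diameter, 130 mm high; a bystander to leave alone
- spanner: spanner; a bystander to leave alone
- padbox: cardboard box 70 x 100 x 40 mm; a bystander to leave alone
- boltjar: glass jar, 68 mm diameter, 90 mm high; a bystander to leave alone
Things that resemble listed ones, but are neither listed nor needed, are in the scene too. There is more than one size of the crank; the one meant has the size given above. There is more than one size of the caliper; the one meant has the size given above.

How it is judged:
By the outcome, as a careful person would: the job done as asked, in the order asked, and still so for the second after the job is handed in, with the robot touching nothing.
Of axle, caliper, pulley, stem, crank only 3 to 5 are there at a start; the rules pass over those that are not, and their reading is None.
At some moment in a run one of axle, caliper, pulley, stem, crank may be knocked a few centimetres aside while the robot is not near it.
Once in a run the grip may slacken for a moment while it holds something.
It also fails if it takes over 210 s, if anything falls off the work surface, if the arm or the gripper's body presses on something with over 40 N, if the wrist force passes 120 N, or if a joint passes its speed limit or range.

### The arm

A 6-joint arm with a two-finger parallel gripper is mounted at the origin on the work surface. World frame = base frame: x ahead of the robot, y to its left, z up, the work surface at z = 0. Lengths are in mm, angles in rad, forces in N, time in s.
With the tool pointing down it reaches from about 325 to 1000 mm from the base axis. Payload 5.1 kg.
Tool frame: the origin (TCP) lies at the very end of the fingers, on their centre line; the grasp point (between the pads) lies 19 mm behind it (bot.pinch_z is the z of the grasp point in the tool frame, in mm); z points along the fingers, y is the line along which they close (so a half turn about z gives the same grasp; the last joint's range is limited). The gripper opens to 85 mm and grips with 20 to 120 N. Pads are 22 mm wide; open, the fingers measure 114 mm over their backs; the gripper's body (76 mm by 85 mm) begins 54 mm behind the grasp point. The pads swing forward as they close: fully open they stand 13 mm farther back than shut.
Start: joints at [-1.212, 0.124, 1.65, -0, 1.367, -0.083], TCP at [277.886, -587.592, 231.322] pointing down, gripper open.
Joint ranges: [-2.61, 2.61], [-1.02, 2.33], [0.03, 2.71], [-1.35, 4.49], [0.32, 2.68], [-2.91, 2.91]. Speed limits (rad/s): [2.57, 2.57, 3.14, 3.14, 3.14, 3.14].

### API

Orientations are given as a unit quaternion [w, x, y, z].
In Python, from bench import readout, optics, bot, models gives the robot as it stands. The module is installed in compiled form; this text tells all that it offers.
- The arm moves only by the tool carry_out, never from a script. Its argument "series" is one flat list of numbers, 7 for each row, row after row: the opening, from 0 (shut) to 1 (fully open), then the shift along the tool's x, y, z in m, then the turn, a rotation vector about the tool's x, y, z in degrees. In form: [fingers, x, y, z, wx, wy, wz, fingers, x, y, z, wx, wy, wz, ...]. A call has 1 to 5 rows; each row is the pose to reach, as a shift and turn from the pose commanded when the call began, along the tool's axes at that moment; what a row does not reach only later rows make up. A row lasts 1/12 s, in which the tool goes at most 41.7 mm and 7.16 degrees, less where a joint would pass 70% of its speed; a pose out of reach is approached as far as the arm can. A call with a gripper value outside its range is refused whole. The fingers move at their own pace and stop on an object; "grip_force" is the grip in N (left out, the last holds). Time passes only in rows, so rows that repeat a pose let the fingers close. It gives the time, the measured TCP pose, the force, the opening and the grip force at its end, in the units of the state.
- readout.get_state(): the state, without advancing time (a new reading comes with each control period).
- optics.read_camera(name): name is "scene" or "side" or "wrist"; returns a dict with "pixels" (384x512x3 uint8, blue, green, red), "mtx" (3x3 intrinsics, pixels), "distortion" ([k1, k2, p1, p2, k3] as OpenCV has them; the pictures are not rectified), "xyz" and "attitude" of the camera in the world. Camera axes: x right, y down, z forward; pixel columns grow to the right and rows downward; lengths in mm; the calibration is good to about 2 mm. A picture is of the moment at which its call begins. There is no depth.
- bot.close_job(): hands the job in; it is judged then, once.
Trained networks look in a picture, given as the dict that the camera call returned (one of the last four; its "shot" number tells which), for a name from the list of things; names that differ only in an ending like _2 or _b are one class to them, and where a whole thing is asked for, a point or a joint stands for the part that bears it (a point fixed in the world has none). Each returns a list of dicts, best first, with "confidence" (0 to 1); they miss things now and then, are a little off and sometimes report something else, mostly with a low value. They report only what shows in the picture. A call takes as long as a camera call. They do not tell look-alikes from the thing itself.
- models.masks_of(picture, query): "region" (384x512 bool, what is visible of it) and "bbox" ([centre column, centre row, width, height] in pixels, round what is visible of it).
- models.landmark_of(picture, query): "uv" ([column, row] in pixels: a listed point, or the origin of a listed thing).
The state is a dict: "t": time; "joint_pos": joint angles; "joint_vel": joint speeds; "joint_efforts": joint torques, N m; "ee_pos": TCP position; "orientation": TCP orientation; "force": force on the tool from outside, world axes, zero at the start; "moment": the same for the moment, N m; "grip_width": opening from 0.0 (shut) to 1.0 (fully open); "grasp_force": force on a finger pad.
Only numpy, scipy, OpenCV 4.12 (cv2) and the standard library are available. Lean on these libraries where they do the work, as an engineer would, in place of code of your own. Each camera call takes 0.05 s, during which the arm holds its last target. There are 200 camera calls.

## Working session

There is one attempt and no reset: what is moved stays moved. The work goes in short steps, Python scripts to look and compute and a tool call to move; the robot and the scene stay as the last step left them, time stands still between calls to the robot, and variables do not carry over. Pictures are saved under pics/ and viewed, at most 18 in all, crops included, and the job is handed in when it is done.

Besides the shell and the picture viewer there is one more tool, called after "Call:" by a JSON object that holds its "op" and its "data". carry_out: Moves the arm, as the interface text tells. Its arguments: {"type":"object","properties":{"series":{"type":"array","items":{"type":"number"}},"grip_force":{"type":"number"}},"required":["series"]}

```bash
mkdir -p pics
cat > h.py <<'E'
import numpy as np, cv2
from scipy.spatial.transform import Rotation as R
from bench import readout, optics, bot, models
def rot(q): return R.from_quat([q[1],q[2],q[3],q[0]])
def ray(p,uv):
    n=cv2.undistortPoints(np.array([[uv]],float),np.array(p["mtx"],float),np.array(p["distortion"],float))[0,0]
    return rot(p["attitude"]).apply([n[0],n[1],1.])
def at(p,uv,z):
    d=ray(p,uv);c=np.array(p["xyz"],float);return c+d*(z-c[2])/d[2]
def proj(p,X):
    r=rot(p["attitude"]).inv();x=r.apply(np.atleast_2d(X)-np.array(p["xyz"]))
    return cv2.projectPoints(x,np.zeros(3),np.zeros(3),np.array(p["mtx"],float),np.array(p["distortion"],float))[0][:,0]
def axis(p,m,z):
    "mask -> world centre, (minAreaRect) long-axis angle, sizes at height z"
    ys,xs=np.nonzero(m)
    n=cv2.undistortPoints(np.stack([xs,ys],1)[:,None].astype(float),np.array(p["mtx"],float),np.array(p["distortion"],float))[:,0]
    d=rot(p["attitude"]).apply(np.c_[n,np.ones(len(n))]);c=np.array(p["xyz"],float)
    X=(c+d*((z-c[2])/d[:,2])[:,None])[:,:2]
    (cx,cy),(w,h),a=cv2.minAreaRect(X.astype(np.float32));a=np.deg2rad(a)
    if h>w:w,h,a=h,w,a+np.pi/2
    return np.round([cx,cy,a,w,h],2)
def go(x,y,z,yaw=None):
    "shift in tool axes (m), wz deg; yaw= world angle of tool y (closing line) mod pi"
    s=readout.get_state();q=rot(s["orientation"]);M=q.as_matrix()
    d=q.inv().apply(np.array([x,y,z])-s["ee_pos"])/1000
    cur=np.arctan2(M[1,1],M[0,1]);o=''
    if yaw is not None:
        w=(yaw-cur+np.pi/2)%np.pi-np.pi/2; o=np.round(-np.rad2deg(w),1)
    print('shift',np.round(d,4),'wz',o,'j6',round(s["joint_pos"][5],2),'tilt',np.round(M[:,2],3))
E
python3 - <<'E'
from h import *
s=readout.get_state();print({k:np.round(v,3) for k,v in s.items()},bot.pinch_z)
H={'axle':12,'caliper':14,'pulley':13,'stem':18,'crank':10,'tub':0,'console':0,'bar_handle':98,'bar_pivot':98,'dial_center':82,'nose':54,'tail':54,'dot_red':54,'start_top':72,'freewheel':8,'boltjar':45,'headlamp':0}
for n in('scene','side'):
    p=optics.read_camera(n);cv2.imwrite(f'pics/{n}0.png',p["pixels"]);print(n,np.round(p["xyz"]))
    for k,z in H.items():
        print(k,[(np.round(d["uv"]).tolist(),round(d["confidence"],2),np.round(at(p,d["uv"],z)[:2]).tolist()) for d in models.landmark_of(p,k)[:3]])
E
```

```text
{'t': np.float64(0.0), 'joint_pos': array([-1.212,  0.125,  1.652,  0.   ,  1.367, -0.083]), 'joint_vel': array([-0.   ,  0.001, -0.   , -0.001, -0.   ,  0.001]), 'joint_efforts': array([-2.0000e-03, -4.2361e+01, -3.6545e+01, -0.0000e+00,  7.0000e-03,
       -0.0000e+00]), 'ee_pos': array([ 277.697, -587.028,  230.058]), 'orientation': array([-0.001,  0.976,  0.219, -0.   ]), 'force': array([ 0.421, -0.726,  0.1  ]), 'moment': array([ 0.01 ,  0.053, -0.002]), 'grasp_force': np.float64(0.0), 'grip_width': np.float64(0.999)} -18.700000000000003
scene [1171.  173. 1032.]
axle [([304.0, 204.0], 0.68, [454.0, 91.0])]
caliper [([122.0, 250.0], 0.73, [775.0, -368.0]), ([214.0, 156.0], 0.55, [355.0, -250.0])]
pulley [([365.0, 192.0], 0.62, [352.0, 268.0])]
stem [([256.0, 182.0], 0.63, [423.0, -76.0])]
crank [([102.0, 219.0], 0.68, [696.0, -482.0]), ([220.0, 117.0], 0.63, [166.0, -301.0])]
tub [([306.0, 252.0], 0.81, [609.0, 138.0]), ([197.0, 220.0], 0.58, [606.0, -210.0])]
console [([192.0, 220.0], 0.89, [613.0, -223.0])]
bar_handle [([374.0, 224.0], 0.71, [520.0, 301.0]), ([182.0, 206.0], 0
[... 1402 characters left out ...]
566.0, -318.0]), ([252.0, 231.0], 0.58, [497.0, 145.0]), ([299.0, 173.0], 0.48, [356.0, -148.0])]
dial_center [([236.0, 152.0], 0.79, [612.0, -257.0])]
nose [([228.0, 169.0], 0.64, [634.0, -187.0]), ([189.0, 313.0], 0.36, [651.0, 444.0])]
tail [([241.0, 149.0], 0.49, [603.0, -309.0]), ([184.0, 200.0], 0.32, [770.0, -6.0])]
dot_red [([277.0, 149.0], 0.19, [455.0, -323.0])]
start_top [([234.0, 173.0], 0.42, [607.0, -149.0])]
freewheel [([240.0, 270.0], 0.65, [526.0, 245.0]), ([280.0, 149.0], 0.45, [447.0, -381.0])]
boltjar [([188.0, 316.0], 0.79, [654.0, 450.0]), ([235.0, 174.0], 0.43, [605.0, -171.0])]
headlamp [([297.0, 140.0], 0.83, [377.0, -460.0]), ([277.0, 149.0], 0.56, [457.0, -385.0])]
```

View pics/scene0.png

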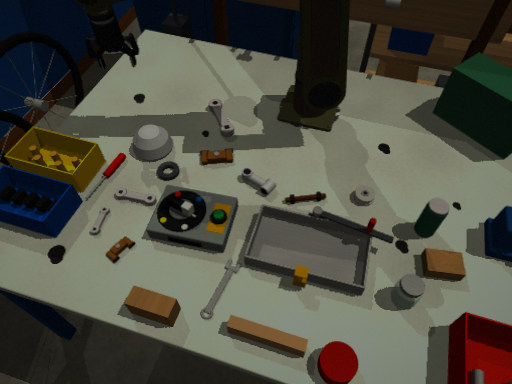

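View pics/side0.png

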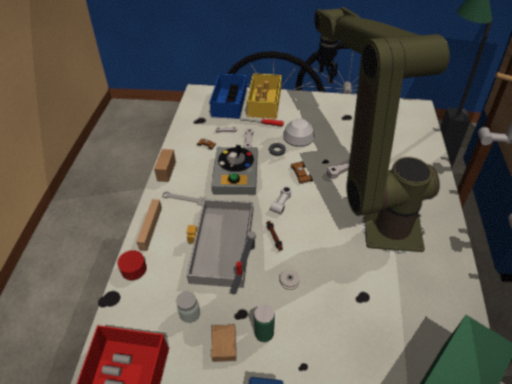

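The scene shows the axle (304,198), pulley (364,195) and stem (257,181). The ambiguous parts are:
- Caliper: (217,156) or (121,249).
- Crank: (221,117), (135,196) or (101,220). The long one at (220,290) is the spanner.

I'll measure their sizes next.

Run:
```python
from h import *
H={'axle':12,'caliper':14,'pulley':13,'stem':18,'crank':10,'spanner':5,'tub':50,'console':50,'screwdriver':8}
for n in('scene','side'):
    p=optics.read_camera(n)
    print(n)
    for k,z in H.items():
        for d in models.masks_of(p,k)[:5]:
            print(k,np.round(d["bbox"]).tolist(),round(d["confidence"],2),axis(p,d["region"],z).tolist())
    if n=='scene':
        a=cv2.resize(p["pixels"][85:270,80:300],(800,600),interpolation=cv2.INTER_CUBIC)
        cv2.imwrite('pics/c1.png',cv2.convertScaleAbs(a,alpha=1.4))
```

```text
scene
axle [303.0, 198.0, 41.0, 7.0] 0.77 [429.25, 90.15, 2.01, 130.63, 31.95]
caliper [216.0, 155.0, 35.0, 18.0] 0.56 [354.19, -243.21, 1.99, 111.08, 64.29]
pulley [365.0, 196.0, 21.0, 18.0] 0.7 [360.39, 268.0, 2.99, 81.28, 60.56]
stem [258.0, 179.0, 37.0, 25.0] 0.93 [412.14, -78.8, 1.18, 127.33, 57.38]
stem [137.0, 196.0, 41.0, 19.0] 0.18 [593.38, -423.01, 1.61, 134.95, 42.17]
crank [138.0, 198.0, 44.0, 18.0] 0.91 [590.22, -426.73, 1.63, 133.9, 41.44]
crank [220.0, 116.0, 25.0, 36.0] 0.76 [164.75, -301.57, 0.68, 213.71, 55.48]
crank [101.0, 220.0, 18.0, 28.0] 0.55 [700.62, -484.01, 0.14, 101.73, 31.35]
crank [432.0, 217.0, 40.0, 39.0] 0.18 [376.34, 475.69, 2.76, 178.38, 68.34]
spanner [221.0, 288.0, 33.0, 57.0] 0.55 [792.88, -58.63, 3.05, 181.75, 40.71]
tub [321.0, 252.0, 152.0, 93.0] 0.65 [605.76, 169.83, 1.62, 394.46, 263.81]
tub [305.0, 199.0, 42.0, 5.0] 0.37 [457.14, 92.67, 1.97, 126.51, 34.1]
console [192.0, 219.0, 89.0, 71.0] 0.62 [625.93, -206.81, 1.65, 237.87, 188.52]
screwdriver [106.0, 174.0, 39.0, 48.0] 0.62 [534.76, -559.78, 3.06, 200.55, 36.27]
screwdriver [181.0, 212.
[... 678 characters left out ...]
.57]
crank [342.0, 169.0, 24.0, 18.0] 0.63 [198.68, -287.05, 0.83, 135.18, 61.09]
crank [249.0, 137.0, 7.0, 21.0] 0.58 [591.64, -444.34, 1.7, 124.93, 35.72]
crank [227.0, 129.0, 23.0, 7.0] 0.47 [699.51, -488.37, 0.2, 94.99, 38.46]
spanner [184.0, 200.0, 36.0, 6.0] 0.65 [796.2, -59.71, 2.99, 147.8, 21.43]
spanner [275.0, 152.0, 18.0, 18.0] 0.26 [459.68, -379.26, 1.68, 84.73, 73.07]
tub [220.0, 248.0, 65.0, 96.0] 0.9 [608.76, 166.46, 1.6, 385.61, 240.18]
console [235.0, 171.0, 45.0, 46.0] 0.95 [609.57, -191.77, 1.67, 268.16, 175.81]
screwdriver [262.0, 121.0, 48.0, 5.0] 0.54 [543.36, -562.01, 0.05, 195.84, 46.11]
screwdriver [224.0, 342.0, 26.0, 36.0] 0.28 [542.71, 502.67, 1.72, 111.95, 72.83]
```

View pics/c1.png

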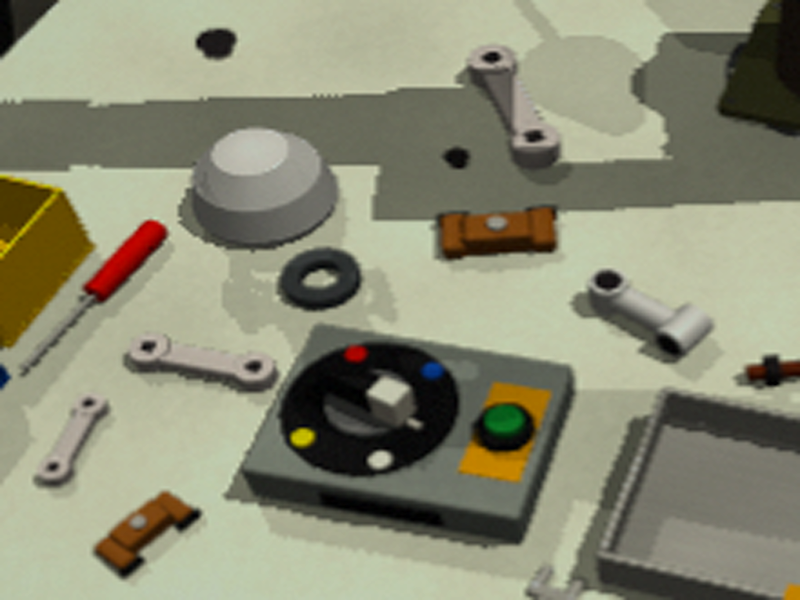

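The sizes settle both choices:
- **Crank:** the one at scene (137,197) measures about 134 mm. The others are about 200 and 98 mm.
- **Caliper:** the one at (217,156) measures about 110 mm. The other is about 76 mm.

The crop agrees: the red dot is at crop (355,353), the nose points towards (415,425), and the red-handled bar is open. I'll go above the crank first.

```bash
cat >> h.py <<'E'
def plan(*wps,step=180,astep=33):
    "wps: (x,y,z,yaw of closing line or None). prints per-call shift+wz. starts from measured pose"
    s=readout.get_state();q=rot(s["orientation"]);P=np.array(s["ee_pos"],float);M=q.as_matrix()
    yaw=np.arctan2(M[1,1],M[0,1]);print('t',round(float(s["t"]),2),'at',P.round(1),'yaw',round(yaw,3),'j6',round(s["joint_pos"][5],2),'tiltxy',M[:2,2].round(3))
    for w in wps:
        T=np.array(w[:3],float);a=0 if w[3] is None else (w[3]-yaw+np.pi/2)%np.pi-np.pi/2
        if len(w)>4:a+=w[4]*np.pi
        n=max(1,int(np.ceil(np.linalg.norm(T-P)/step)),int(np.ceil(abs(np.rad2deg(a))/astep)))
        D=(T-P)/n
        for i in range(n):
            c,sn=np.cos(yaw),np.sin(yaw)  # tool y=(c,s); tool z=-Z; x=y×z=( -s, c)... 
            yv=np.array([c,sn,0]);zv=np.array([0,0,-1.]);xv=np.cross(yv,zv)
            print('  ',np.round([D@xv/1e3,D@yv/1e3,D@zv/1e3],3).tolist(),'wz',round(-np.rad2deg(a/n),1))
            yaw+=a/n
        P=T
E
python3 - <<'E'
from h import *
plan((592,-430,230,0.08))
p=optics.read_camera('wrist');print(np.round(p['xyz']),rot(p['attitude']).as_matrix().round(2))
E
```

```text
t 2.8 at [ 277.9 -587.6  231.3] yaw -1.129 j6 -0.08 tiltxy [-0.  0.]
   [0.117, -0.003, 0.0] wz -23.1
   [0.109, 0.043, 0.0] wz -23.1
   [0.083, 0.083, 0.0] wz -23.1
[ 352. -552.  374.] [[ 0.43 -0.86 -0.29]
 [-0.9  -0.4  -0.14]
 [ 0.    0.32 -0.95]]
```

Call:
{"op": "carry_out", "data": {"series": [1,0.117,-0.003,0,0,0,-23.1,1,0.117,-0.003,0,0,0,-23.1,1,0.117,-0.003,0,0,0,-23.1,1,0.117,-0.003,0,0,0,-23.1,1,0.117,-0.003,0,0,0,-23.1], "grip_force": 60}}

```text
t: 3.27
ee_pos: [384.0, -533.8, 231.3]
orientation: [0.0, 0.911, 0.412, -0.0]
force: [-0.2, 0.8, 0.8]
grip_width: 0.999
grasp_force: 0.0
```

Call:
{"op": "carry_out", "data": {"series": [1,0.109,0.043,0,0,0,-23.1,1,0.109,0.043,0,0,0,-23.1,1,0.109,0.043,0,0,0,-23.1,1,0.109,0.043,0,0,0,-23.1,1,0.109,0.043,0,0,0,-23.1]}}

```text
t: 3.68
ee_pos: [487.6, -481.4, 231.1]
orientation: [-0.0, 0.811, 0.585, -0.0]
force: [-0.9, 0.4, -0.9]
grip_width: 0.999
grasp_force: 0.0
```

Call:
{"op": "carry_out", "data": {"series": [1,0.083,0.083,0,0,0,-23.1,1,0.083,0.083,0,0,0,-23.1,1,0.083,0.083,0,0,0,-23.1,1,0.083,0.083,0,0,0,-23.1,1,0.083,0.083,0,0,0,-23.1]}}

```text
t: 4.1
ee_pos: [592.1, -429.6, 230.9]
orientation: [-0.0, 0.678, 0.735, -0.0]
force: [-0.0, -0.1, -0.4]
grip_width: 1.001
grasp_force: 0.0
```

```bash
cat >> h.py <<'E'
def look(k,z,off=0,save=None,cam='wrist',top=None):
    p=optics.read_camera(cam)
    for d in models.masks_of(p,k)[:3]: print(k,'mask',np.round(d["bbox"]).tolist(),round(d["confidence"],2),axis(p,d["region"],z if top is None else top).tolist())
    for d in models.landmark_of(p,k)[:3]: print(k,'lm',np.round(d["uv"]).tolist(),round(d["confidence"],2),at(p,d["uv"],z)[:2].round(1))
    if save: cv2.imwrite(f'pics/{save}.png',p["pixels"])
    return p
E
python3 - <<'E'
from h import *
plan()
p=look('crank',10,save='w1')
E
```

```text
t 4.1 at [ 592.1 -429.6  230.9] yaw 0.08 j6 -0.78 tiltxy [-0.001 -0.   ]
crank mask [343.0, 212.0, 88.0, 23.0] 0.8 [700.13, -484.51, 0.13, 100.15, 29.69]
crank mask [253.0, 154.0, 36.0, 123.0] 0.63 [589.31, -426.62, 1.64, 135.36, 35.27]
crank lm [251.0, 153.0] 0.72 [ 587.7 -423. ]
crank lm [338.0, 212.0] 0.56 [ 695.4 -485. ]
```

View pics/w1.png

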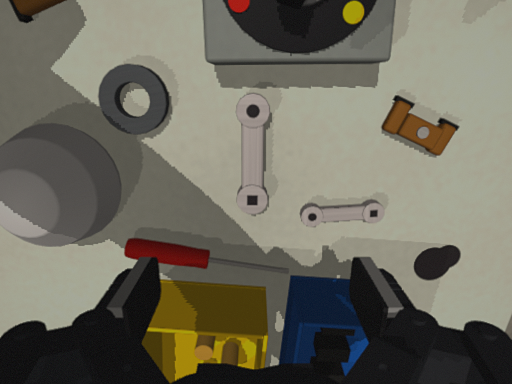

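The crank is at pixel (253,154), 135 mm long, between the console and the small look-alike at (343,212). I'll pick it now.

Call:
{"op": "carry_out", "data": {"series": [0.7,0.004,-0.003,0.17,0,0,0.8,0.7,0.004,-0.003,0.17,0,0,0.8,0.7,0.004,-0.003,0.17,0,0,0.8,0.7,0.004,-0.003,0.17,0,0,0.8,0.7,0.004,-0.003,0.17,0,0,0.8]}}

```text
t: 4.67
ee_pos: [581.8, -422.6, 50.7]
orientation: [-0.009, 0.684, 0.729, -0.001]
force: [-2.0, 1.6, -1.9]
grip_width: 0.703
grasp_force: 0.0
```

Call:
{"op": "carry_out", "data": {"series": [0.7,0,0,0.03,0,0,0,0.7,0,0,0.055,0,0,0,0.7,0,0,0.055,0,0,0,0,0,0,0.055,0,0,0,0,0,0,0.055,0,0,0]}}

```text
t: 5.08
ee_pos: [589.5, -427.4, 9.5]
orientation: [0.002, 0.684, 0.73, 0.0]
force: [1.0, 0.1, 0.1]
grip_width: 0.426
grasp_force: 0.0
```

Call:
{"op": "carry_out", "data": {"series": [0,0,0,0,0,0,0,0,0,0,0,0,0,0,0,0,0,0,0,0,0,0,0,0,-0.01,0,0,0,0,0,0,-0.04,0,0,0]}}

```text
t: 5.5
ee_pos: [585.4, -423.0, 41.5]
orientation: [-0.005, 0.683, 0.73, -0.0]
force: [-1.1, -0.4, -3.6]
grip_width: 0.252
grasp_force: 59.6
```

Run:
```python
from h import *
plan((588,-425,200,None),(605,30,260,0.04))
```

```text
t 5.5 at [ 585.4 -423.    41.5] yaw 0.067 j6 -0.77 tiltxy [-0.008  0.007]
   [-0.002, 0.002, -0.158] wz -0.0
   [0.151, 0.016, -0.02] wz 0.5
   [0.151, 0.014, -0.02] wz 0.5
   [0.151, 0.013, -0.02] wz 0.5
```

Call:
{"op": "carry_out", "data": {"series": [0,0,0,-0.158,0,0,0,0,0,0,-0.158,0,0,0,0,0,0,-0.158,0,0,0,0,0,0,-0.158,0,0,0,0,0,0,-0.158,0,0,0]}}

```text
t: 5.92
ee_pos: [591.9, -428.3, 216.8]
orientation: [0.009, 0.683, 0.73, 0.0]
force: [1.0, -0.1, 0.2]
grip_width: 0.259
grasp_force: 59.7
```

Call:
{"op": "carry_out", "data": {"series": [0,0.151,0.016,-0.02,0,0,0.5,0,0.151,0.016,-0.02,0,0,0.5,0,0.151,0.016,-0.02,0,0,0.5,0,0.151,0.016,-0.02,0,0,0.5,0,0.151,0.016,-0.02,0,0,0.5]}}

```text
t: 6.33
ee_pos: [594.8, -268.6, 225.3]
orientation: [-0.0, 0.685, 0.729, 0.001]
force: [0.3, -1.4, -2.1]
grip_width: 0.254
grasp_force: 59.6
```

Call:
{"op": "carry_out", "data": {"series": [0,0.151,0.014,-0.02,0,0,0.5,0,0.151,0.014,-0.02,0,0,0.5,0,0.151,0.014,-0.02,0,0,0.5,0,0.151,0.014,-0.02,0,0,0.5,0,0.151,0.014,-0.02,0,0,0.5]}}

```text
t: 6.75
ee_pos: [599.9, -117.9, 245.3]
orientation: [-0.0, 0.688, 0.726, 0.001]
force: [0.5, -0.7, -2.3]
grip_width: 0.257
grasp_force: 59.7
```

Call:
{"op": "carry_out", "data": {"series": [0,0.151,0.013,-0.02,0,0,0.5,0,0.151,0.013,-0.02,0,0,0.5,0,0.151,0.013,-0.02,0,0,0.5,0,0.151,0.013,-0.02,0,0,0.5,0,0.151,0.013,-0.02,0,0,0.5]}}

```text
t: 7.17
ee_pos: [605.5, 33.0, 265.1]
orientation: [-0.0, 0.691, 0.723, 0.001]
force: [-0.3, -0.9, -2.2]
grip_width: 0.255
grasp_force: 59.7
```

Run:
```python
from h import *
plan()
p=look('tub',0,save='w2',top=50)
for k,z in (('bar_handle',98),('bar_pivot',98)):
    for d in models.landmark_of(p,k)[:2]: print(k,np.round(d["uv"]),round(d["confidence"],2),at(p,d["uv"],z)[:2].round(1))
```

```text
t 7.17 at [605.5  33.  265.1] yaw 0.045 j6 -0.08 tiltxy [0.001 0.002]
tub mask [262.0, 106.0, 254.0, 208.0] 0.88 [610.59, 83.82, 0.04, 252.89, 214.57]
tub lm [259.0, 57.0] 0.81 [605.7 142.7]
bar_pivot [141.  46.] 0.81 [503.  140.3]
```

View pics/w2.png

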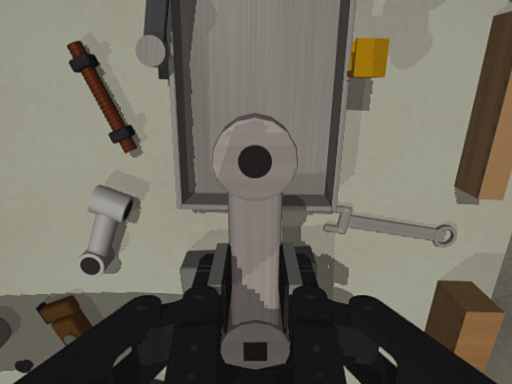

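The near rim corners are at about (181,212) and (336,212), the far wall's yellow catch is at (370,57), and the crank is held centrally. Next I'll get the tub pose from the rim.

Run:
```python
from h import *
p=optics.read_camera('wrist')
for uv in((181,211),(336,211),(169,0),(357,0),(370,57),(150,50)):print(uv,at(p,uv,50)[:2].round(1),at(p,uv,65)[:2].round(1))
P=lambda a,b:(a,b)
c=[at(p,u,50)[:2] for u in((181,211),(336,211))];d=c[1]-c[0];print(np.hypot(*d),np.arctan2(d[1],d[0]))
s=optics.read_camera('scene')
g=cv2.resize(s["pixels"][195:300,230:405],(800,480),interpolation=cv2.INTER_CUBIC);cv2.imwrite('pics/tub.png',cv2.convertScaleAbs(g,alpha=1.4))
for yaw in(0.0,0.04):
  for cx,cy in((604,139),):
    c,sn=np.cos(yaw),np.sin(yaw)
    for X in((-92,-167),(92,-167),(92,167),(-92,167)):
        w=(cx+c*X[0]-sn*X[1],cy+sn*X[0]+c*X[1],50);u=proj(s,w)[0];print(yaw,X,np.round(w),((u-[230,195])*[800/175,480/105]).round())
```

```text
(181, 211) [522.7 -34.8] [526.  -28.7]
(336, 211) [700.9 -28. ] [696.7 -22.2]
(169, 0) [517.5 181.1] [521.1 178.1]
(357, 0) [696.7 188. ] [692.7 184.7]
(370, 57) [716.2 137.8] [711.4 136.7]
(150, 50) [497. 136.] [501.4 134.9]
178.32822458242563 0.03839989576699322
0.0 (-92, -167) [512. -28.  50.] [147.  29.]
0.0 (92, -167) [696. -28.  50.] [ 56. 266.]
0.0 (92, 167) [696. 306.  50.] [605. 427.]
0.0 (-92, 167) [512. 306.  50.] [651. 163.]
0.04 (-92, -167) [519. -32.  50.] [139.  36.]
0.04 (92, -167) [703. -24.  50.] [ 58. 277.]
0.04 (92, 167) [689. 310.  50.] [614. 418.]
0.04 (-92, 167) [505. 302.  50.] [647. 153.]
```

View pics/tub.png

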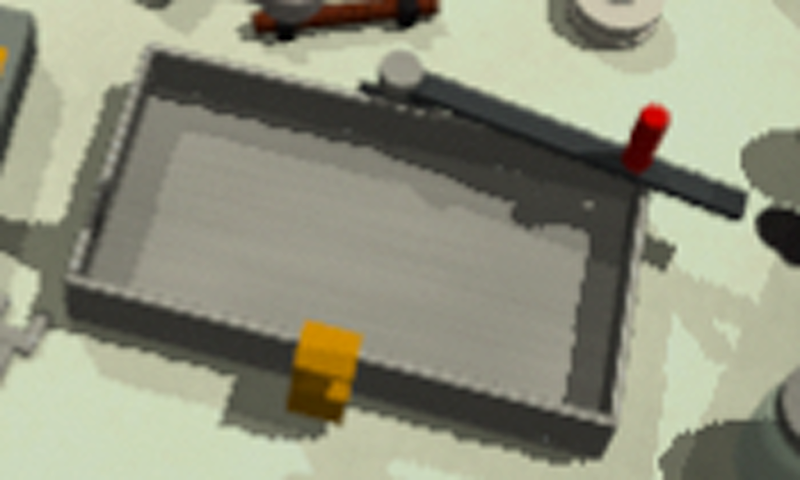

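```bash
cat >> h.py <<'E'
TC=(606,138,0.04)
def tub(x,y): c,s=np.cos(TC[2]),np.sin(TC[2]);return TC[0]+c*x-s*y,TC[1]+s*x+c*y
E
python3 - <<'E'
from h import *
x,y=tub(0,-122)
plan((x,y,150,1.61),(x,y,13,None))
E
```

```text
t 7.52 at [605.2  27.5 263.8] yaw 0.038 j6 -0.08 tiltxy [-0.001 -0.   ]
   [-0.004, 0.002, 0.038] wz 30.0
   [-0.002, 0.003, 0.038] wz 30.0
   [-0.0, 0.004, 0.038] wz 30.0
   [0.0, 0.0, 0.137] wz -0.0
```

Call:
{"op": "carry_out", "data": {"series": [0,-0.004,0.002,0.038,0,0,30,0,-0.004,0.002,0.038,0,0,30,0,-0.004,0.002,0.038,0,0,30,0,-0.004,0.002,0.038,0,0,30,0,-0.004,0.002,0.038,0,0,30]}}

```text
t: 7.93
ee_pos: [607.4, 24.0, 225.8]
orientation: [-0.0, 0.857, 0.515, -0.0]
force: [-0.6, 0.1, -2.1]
grip_width: 0.258
grasp_force: 59.7
```

Call:
{"op": "carry_out", "data": {"series": [0,-0.002,0.003,0.038,0,0,30,0,-0.002,0.003,0.038,0,0,30,0,-0.002,0.003,0.038,0,0,30,0,-0.002,0.003,0.038,0,0,30,0,-0.002,0.003,0.038,0,0,30]}}

```text
t: 8.35
ee_pos: [609.2, 21.2, 188.1]
orientation: [-0.0, 0.961, 0.277, -0.0]
force: [0.1, 0.4, -2.2]
grip_width: 0.264
grasp_force: 39.3
```

Call:
{"op": "carry_out", "data": {"series": [0,0,0.004,0.038,0,0,30,0,0,0.004,0.038,0,0,30,0,0,0.004,0.038,0,0,30,0,0,0.004,0.038,0,0,30,0,0,0.004,0.038,0,0,30]}}

```text
t: 8.77
ee_pos: [611.4, 18.1, 150.3]
orientation: [0.0, 1.0, 0.02, -0.0]
force: [-0.6, -0.4, -1.7]
grip_width: 0.257
grasp_force: 63.4
```

Run:
```python
from h import *
x,y=tub(0,-122)
plan((x,y,13,1.61))
p=look('tub',0,save='w3',top=50)
```

```text
t 8.77 at [611.4  18.1 150.3] yaw -1.53 j6 1.47 tiltxy [-0. -0.]
   [-0.001, 0.002, 0.137] wz 0.1
tub mask [160.0, 173.0, 320.0, 307.0] 0.78 [594.14, 96.83, 2.97, 252.14, 250.9]
tub lm [121.0, 176.0] 0.67 [606.4 141.3]
```

View pics/w3.png

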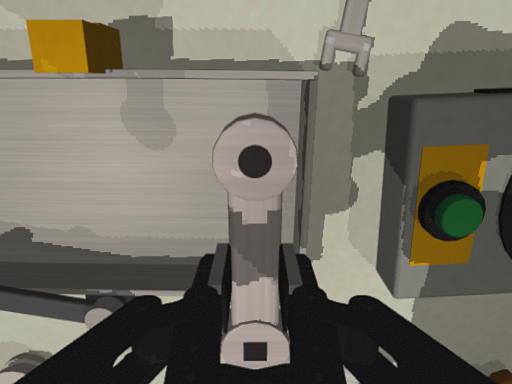

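The crank is still held (one slackening seen and recovered) and sits inside the tub walls: the far rim is at row 75 and the side rim at column 310. Lowering it now.

Call:
{"op": "carry_out", "data": {"series": [0,0,0.001,0.04,0,0,0,0,0,0.001,0.08,0,0,0,0,0,0.001,0.115,0,0,0,0,0,0.001,0.13,0,0,0,0,0,0.001,0.136,0,0,0]}}

```text
t: 9.33
ee_pos: [608.9, 17.5, 15.0]
orientation: [-0.0, 1.0, 0.022, -0.005]
force: [-23.4, 2.2, 42.5]
grip_width: 0.253
grasp_force: 72.8
```

Call:
{"op": "carry_out", "data": {"series": [0,0,0,0.001,0,0,0,0,0,0,0.001,0,0,0,0.45,0,0,0.001,0,0,0,0.45,0,0,0.001,0,0,0,0.45,0,0,0.001,0,0,0]}}

```text
t: 9.75
ee_pos: [612.0, 17.5, 13.9]
orientation: [0.0, 1.0, 0.021, 0.001]
force: [-0.6, -0.6, -0.1]
grip_width: 0.449
grasp_force: 0.0
```

Call:
{"op": "carry_out", "data": {"series": [0.45,0,0,-0.03,0,0,0,0.45,0,0,-0.07,0,0,0,0.45,0,0,-0.11,0,0,0,0.6,0,0,-0.15,0,0,0,0.8,0,0,-0.19,0,0,0]}}

```text
t: 10.17
ee_pos: [611.2, 17.5, 205.2]
orientation: [-0.0, 1.0, 0.021, 0.0]
force: [2.0, -0.6, -1.4]
grip_width: 0.72
grasp_force: 0.0
```

Run:
```python
from h import *
p=look('crank',16)
plan((412,-75,230,-0.35))
look('stem',18,cam='scene');look('stem',18,cam='side')
```

```text
crank mask [255.0, 160.0, 39.0, 130.0] 0.79 [612.7, 17.94, 0.04, 134.76, 37.13]
crank mask [436.0, 176.0, 153.0, 178.0] 0.42 [601.47, -181.98, 0.11, 194.59, 176.9]
crank lm [253.0, 164.0] 0.65 [612.7  19.9]
t 10.32 at [614.4  17.4 209.3] yaw -1.529 j6 1.47 tiltxy [ 0.011 -0.001]
   [-0.069, 0.028, -0.007] wz -22.5
   [-0.074, -0.0, -0.007] wz -22.5
   [-0.068, -0.029, -0.007] wz -22.5
stem mask [355.0, 226.0, 81.0, 35.0] 0.53 [469.69, 247.99, 1.47, 247.01, 62.58]
stem mask [259.0, 183.0, 22.0, 16.0] 0.42 [430.78, -71.63, 1.16, 95.15, 26.97]
stem lm [253.0, 183.0] 0.58 [430.  -84.3]
stem mask [282.0, 201.0, 17.0, 26.0] 0.83 [417.43, -81.2, 1.37, 139.57, 51.62]
stem mask [241.0, 159.0, 26.0, 29.0] 0.37 [604.52, -296.65, 1.68, 161.11, 107.33]
stem lm [283.0, 200.0] 0.66 [410.6 -74.9]
stem lm [184.0, 197.0] 0.19 [786.5 -50.6]
```

Call:
{"op": "carry_out", "data": {"series": [1,-0.069,0.028,-0.007,0,0,-22.5,1,-0.069,0.028,-0.007,0,0,-22.5,1,-0.069,0.028,-0.007,0,0,-22.5,1,-0.069,0.028,-0.007,0,0,-22.5,1,-0.069,0.028,-0.007,0,0,-22.5]}}

```text
t: 11.03
ee_pos: [543.3, -13.2, 209.5]
orientation: [-0.0, 0.977, 0.214, -0.0]
force: [-0.0, -0.5, -0.0]
grip_width: 1.0
grasp_force: 0.0
```

Call:
{"op": "carry_out", "data": {"series": [1,-0.074,0,-0.007,0,0,-22.5,1,-0.074,0,-0.007,0,0,-22.5,1,-0.074,0,-0.007,0,0,-22.5,1,-0.074,0,-0.007,0,0,-22.5,1,-0.074,0,-0.007,0,0,-22.5]}}

```text
t: 11.45
ee_pos: [477.1, -44.2, 217.4]
orientation: [0.0, 0.917, 0.4, 0.0]
force: [0.9, -0.6, -0.5]
grip_width: 0.997
grasp_force: 0.0
```

Call:
{"op": "carry_out", "data": {"series": [1,-0.068,-0.029,-0.007,0,0,-22.5,1,-0.068,-0.029,-0.007,0,0,-22.5,1,-0.068,-0.029,-0.007,0,0,-22.5,1,-0.068,-0.029,-0.007,0,0,-22.5,1,-0.068,-0.029,-0.007,0,0,-22.5]}}

```text
t: 11.87
ee_pos: [409.8, -74.4, 224.6]
orientation: [0.0, 0.821, 0.571, 0.0]
force: [0.2, 0.3, 0.5]
grip_width: 1.001
grasp_force: 0.0
```

Run:
```python
from h import *
p=look('stem',18,save='w4')
plan()
```

```text
stem mask [259.0, 161.0, 45.0, 111.0] 0.93 [413.46, -77.77, 1.21, 123.12, 45.84]
stem lm [263.0, 164.0] 0.92 [417.7 -79.6]
t 12.02 at [409.7 -74.2 224.3] yaw -0.354 j6 0.05 tiltxy [-0.  0.]
```

View pics/w4.png

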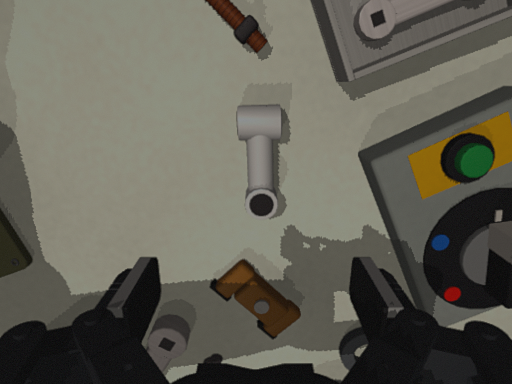

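The stem lies at (260,160), aligned with the gripper. The caliper is behind it at (257,300). Picking the stem.

Call:
{"op": "carry_out", "data": {"series": [0.8,-0.002,0.005,0.04,0,0,0,0.8,-0.002,0.005,0.08,0,0,0,0.8,-0.002,0.005,0.12,0,0,0,0.8,-0.002,0.005,0.15,0,0,0,0.8,-0.002,0.005,0.17,0,0,0]}}

```text
t: 12.43
ee_pos: [411.1, -77.0, 50.3]
orientation: [-0.002, 0.821, 0.572, -0.002]
force: [0.3, -0.1, -0.0]
grip_width: 0.802
grasp_force: 0.0
```

Call:
{"op": "carry_out", "data": {"series": [0.8,0,0,0.03,0,0,0,0.8,0,0,0.048,0,0,0,0.8,0,0,0.048,0,0,0,0,0,0,0.048,0,0,0,0,0,0,0.048,0,0,0]}}

```text
t: 12.85
ee_pos: [414.3, -78.3, 7.4]
orientation: [0.001, 0.82, 0.572, 0.0]
force: [0.2, 0.3, 0.5]
grip_width: 0.526
grasp_force: 0.0
```

Call:
{"op": "carry_out", "data": {"series": [0,0,0,0,0,0,0,0,0,0,0,0,0,0,0,0,0,0,0,0,0,0,0,0,-0.02,0,0,0,0,0,0,-0.06,0,0,0]}}

```text
t: 13.27
ee_pos: [408.5, -76.8, 62.4]
orientation: [-0.004, 0.82, 0.572, -0.003]
force: [1.0, -0.2, -3.1]
grip_width: 0.306
grasp_force: 59.6
```

Call:
{"op": "carry_out", "data": {"series": [0,0,0,-0.03,0,0,0,0,0,0,-0.06,0,0,0,0,0,0,-0.09,0,0,0,0,0,0,-0.12,0,0,0,0,0,0,-0.12,0,0,0]}}

```text
t: 13.68
ee_pos: [416.4, -79.3, 193.7]
orientation: [0.005, 0.82, 0.572, 0.004]
force: [1.8, -0.4, -0.9]
grip_width: 0.303
grasp_force: 59.9
```

Run:
```python
from h import *
x,y=tub(0,-72)
plan((x,y,150,1.61),(x,y,15,1.61))
```

```text
t 13.68 at [416.4 -79.3 193.7] yaw -0.353 j6 0.04 tiltxy [ 0.012 -0.004]
   [0.068, 0.043, 0.015] wz 22.5
   [0.079, 0.014, 0.015] wz 22.5
   [0.079, -0.017, 0.015] wz 22.5
   [0.0, 0.0, 0.135] wz -0.0
```

Call:
{"op": "carry_out", "data": {"series": [0,0.068,0.043,0.01,0,0,22.5,0,0.068,0.043,0.01,0,0,22.5,0,0.068,0.043,0.01,0,0,22.5,0,0.068,0.043,0.01,0,0,22.5,0,0.068,0.043,0.01,0,0,22.5]}}

```text
t: 14.1
ee_pos: [476.3, -28.5, 174.5]
orientation: [-0.001, 0.916, 0.402, -0.001]
force: [-0.8, -0.5, -2.2]
grip_width: 0.306
grasp_force: 59.9
```

Call:
{"op": "carry_out", "data": {"series": [0,0.079,0.014,0.01,0,0,22.5,0,0.079,0.014,0.01,0,0,22.5,0,0.079,0.014,0.01,0,0,22.5,0,0.079,0.014,0.01,0,0,22.5,0,0.079,0.014,0.01,0,0,22.5]}}

```text
t: 14.52
ee_pos: [539.9, 19.2, 165.3]
orientation: [-0.0, 0.976, 0.216, -0.001]
force: [-0.4, 0.2, -3.3]
grip_width: 0.307
grasp_force: 60.0
```

Call:
{"op": "carry_out", "data": {"series": [0,0.079,-0.017,0.01,0,0,22.5,0,0.079,-0.017,0.01,0,0,22.5,0,0.079,-0.017,0.01,0,0,22.5,0,0.079,-0.017,0.01,0,0,22.5,0,0.079,-0.017,0.01,0,0,22.5]}}

```text
t: 14.93
ee_pos: [604.4, 67.2, 156.3]
orientation: [0.0, 1.0, 0.022, -0.0]
force: [-0.0, 0.1, -2.8]
grip_width: 0.299
grasp_force: 59.8
```

Run:
```python
from h import *
x,y=tub(0,-72)
plan((x,y,15,1.61))
p=look('crank',16);look('stem',150,save='w5')
print(proj(p,[[*tub(0,-72),6],[*tub(-86,-72),50],[*tub(86,-72),50],[*tub(0,-161),50]]))
```

```text
t 14.93 at [604.4  67.2 156.3] yaw -1.527 j6 1.55 tiltxy [-0.001 -0.   ]
   [0.004, 0.001, 0.141] wz 0.3
crank mask [315.0, 166.0, 50.0, 152.0] 0.67 [612.56, 17.42, 0.05, 137.53, 38.73]
crank lm [311.0, 171.0] 0.86 [614.2  18.8]
crank lm [172.0, 170.0] 0.39 [609.4 140.4]
stem mask [254.0, 249.0, 117.0, 233.0] 0.89 [596.91, 67.6, 0.06, 135.33, 56.09]
stem lm [256.0, 267.0] 0.95 [596.6  66.4]
[[256.77968372 171.40203675]
 [256.60064021 280.68051666]
 [257.81513208  69.06665235]
 [370.47467127 186.2132122 ]]
```

Call:
{"op": "carry_out", "data": {"series": [0,0.004,0.001,0.04,0,0,0,0,0.004,0.001,0.075,0,0,0,0,0.004,0.001,0.1,0,0,0,0,0.004,0.001,0.115,0,0,0,0,0.004,0.001,0.12,0,0,0]}}

```text
t: 15.65
ee_pos: [606.4, 66.8, 32.6]
orientation: [0.0, 1.0, 0.02, -0.003]
force: [0.1, 1.1, -2.2]
grip_width: 0.301
grasp_force: 59.9
```

Call:
{"op": "carry_out", "data": {"series": [0,0,0,0.008,0,0,0,0,0,0,0.014,0,0,0,0,0,0,0.02,0,0,0,0,0,0,0.022,0,0,0,0,0,0,0.022,0,0,0]}}

```text
t: 16.07
ee_pos: [609.8, 67.1, 14.9]
orientation: [0.0, 1.0, 0.02, 0.001]
force: [0.1, -0.4, -1.8]
grip_width: 0.303
grasp_force: 59.8
```

Call:
{"op": "carry_out", "data": {"series": [0.5,0,0,0,0,0,0,0.5,0,0,0,0,0,0,0.5,0,0,0,0,0,0,0.5,0,0,-0.03,0,0,0,0.5,0,0,-0.07,0,0,0]}}

```text
t: 16.48
ee_pos: [605.9, 67.0, 80.9]
orientation: [0.0, 1.0, 0.02, -0.004]
force: [0.3, -0.1, 0.6]
grip_width: 0.502
grasp_force: 0.0
```

Call:
{"op": "carry_out", "data": {"series": [0.6,0,0,-0.03,0,0,0,0.8,0,0,-0.06,0,0,0,0.8,0,0,-0.09,0,0,0,1,0,0,-0.12,0,0,0,1,0,0,-0.12,0,0,0]}}

```text
t: 16.9
ee_pos: [613.3, 67.3, 213.7]
orientation: [-0.0, 1.0, 0.02, 0.007]
force: [1.4, 0.3, 1.4]
grip_width: 0.993
grasp_force: 0.0
```

Run:
```python
from h import *
look('stem',24);
for c in('scene','side'):look('caliper',14,cam=c)
plan((354,-243,210,0.42))
```

```text
stem mask [254.0, 170.0, 46.0, 114.0] 0.65 [609.13, 68.49, 0.06, 125.04, 47.6]
caliper mask [121.0, 251.0, 27.0, 26.0] 0.82 [771.83, -375.37, 2.85, 76.46, 45.38]
caliper mask [223.0, 289.0, 31.0, 47.0] 0.68 [792.08, -56.05, 3.05, 160.59, 35.04]
caliper mask [218.0, 159.0, 31.0, 13.0] 0.62 [356.49, -243.34, 1.95, 103.53, 55.75]
caliper lm [214.0, 154.0] 0.89 [ 348.6 -254.1]
caliper mask [302.0, 173.0, 21.0, 20.0] 0.57 [348.19, -241.22, 1.99, 117.03, 49.78]
caliper mask [238.0, 155.0, 16.0, 21.0] 0.43 [623.82, -320.05, 1.73, 120.21, 54.48]
caliper lm [300.0, 172.0] 0.7 [ 352.9 -242.9]
caliper lm [205.0, 143.0] 0.42 [ 769.6 -376.1]
t 17.35 at [608.6  67.1 202.7] yaw -1.53 j6 1.55 tiltxy [-0.003 -0.   ]
   [-0.089, 0.1, -0.002] wz 22.7
   [-0.043, 0.126, -0.002] wz 22.7
   [0.009, 0.133, -0.002] wz 22.7
```

Call:
{"op": "carry_out", "data": {"series": [1,-0.089,0.1,-0.002,0,0,22.7,1,-0.089,0.1,-0.002,0,0,22.7,1,-0.089,0.1,-0.002,0,0,22.7,1,-0.089,0.1,-0.002,0,0,22.7,1,-0.089,0.1,-0.002,0,0,22.7]}}

```text
t: 17.77
ee_pos: [522.9, -38.0, 205.8]
orientation: [0.0, 0.984, -0.179, -0.0]
force: [0.7, 1.0, -0.9]
grip_width: 1.0
grasp_force: 0.0
```

Call:
{"op": "carry_out", "data": {"series": [1,-0.043,0.126,-0.002,0,0,22.7,1,-0.043,0.126,-0.002,0,0,22.7,1,-0.043,0.126,-0.002,0,0,22.7,1,-0.043,0.126,-0.002,0,0,22.7,1,-0.043,0.126,-0.002,0,0,22.7]}}

```text
t: 18.18
ee_pos: [439.8, -140.6, 208.3]
orientation: [-0.0, 0.93, -0.368, 0.0]
force: [0.3, 0.4, 0.0]
grip_width: 0.997
grasp_force: 0.0
```

Call:
{"op": "carry_out", "data": {"series": [1,0.009,0.133,-0.002,0,0,22.7,1,0.009,0.133,-0.002,0,0,22.7,1,0.009,0.133,-0.002,0,0,22.7,1,0.009,0.133,-0.002,0,0,22.7,1,0.009,0.133,-0.002,0,0,22.7]}}

```text
t: 18.6
ee_pos: [356.1, -243.7, 210.5]
orientation: [-0.0, 0.839, -0.544, 0.0]
force: [0.2, 0.3, 0.6]
grip_width: 0.995
grasp_force: 0.0
```

Run:
```python
from h import *
p=look('caliper',14,save='w6')
plan()
```

```text
caliper mask [262.0, 161.0, 55.0, 108.0] 0.73 [350.43, -245.04, 1.99, 113.32, 54.99]
caliper lm [254.0, 165.0] 0.82 [ 357.1 -241.5]
t 18.75 at [ 357.2 -241.7  210.2] yaw -2.715 j6 2.0 tiltxy [0.    0.001]
```

View pics/w6.png

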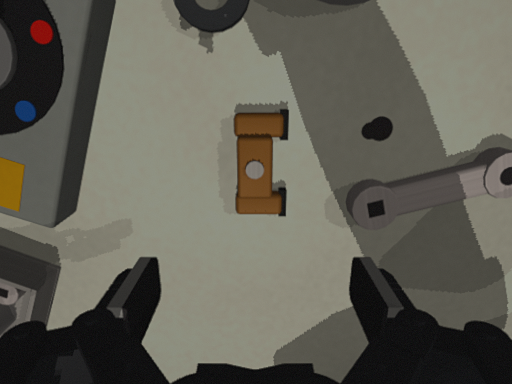

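The caliper body is centred at (255,166), directly below the gripper, with no obstacle within the finger span. Picking it.

Call:
{"op": "carry_out", "data": {"series": [0.8,0,0,0.04,0,0,0,0.8,0,0,0.08,0,0,0,0.8,0,0,0.12,0,0,0,0.8,0,0,0.15,0,0,0,0.8,0,0,0.165,0,0,0]}}

```text
t: 19.17
ee_pos: [354.8, -239.0, 40.6]
orientation: [-0.001, 0.841, -0.541, -0.004]
force: [-1.9, 1.2, -0.6]
grip_width: 0.801
grasp_force: 0.0
```

Call:
{"op": "carry_out", "data": {"series": [0.8,0,0,0.02,0,0,0,0.8,0,0,0.039,0,0,0,0.8,0,0,0.039,0,0,0,0,0,0,0.039,0,0,0,0,0,0,0.039,0,0,0]}}

```text
t: 19.58
ee_pos: [357.2, -242.5, 7.2]
orientation: [-0.0, 0.84, -0.542, 0.001]
force: [0.4, -0.3, -0.1]
grip_width: 0.532
grasp_force: 0.0
```

Call:
{"op": "carry_out", "data": {"series": [0,0,0,0,0,0,0,0,0,0,0,0,0,0,0,0,0,0,0,0,0,0,0,0,-0.02,0,0,0,0,0,0,-0.05,0,0,0]}}

```text
t: 20.0
ee_pos: [353.2, -240.5, 53.7]
orientation: [-0.001, 0.84, -0.543, -0.004]
force: [0.7, 0.1, -3.7]
grip_width: 0.405
grasp_force: 61.1
```

Call:
{"op": "carry_out", "data": {"series": [0,0,0,-0.03,0,0,0,0,0,0,-0.06,0,0,0,0,0,0,-0.09,0,0,0,0,0,0,-0.12,0,0,0,0,0,0,-0.12,0,0,0]}}

```text
t: 20.42
ee_pos: [358.5, -245.2, 183.4]
orientation: [0.001, 0.84, -0.543, 0.006]
force: [1.2, -1.3, -1.9]
grip_width: 0.406
grasp_force: 61.4
```

Run:
```python
from h import *
x,y=tub(0,-18)
plan((x,y,150,1.61),(x,y,15,1.61))
```

```text
t 20.42 at [ 358.5 -245.2  183.4] yaw -2.719 j6 2.0 tiltxy [ 0.009 -0.008]
   [-0.077, -0.125, 0.011] wz -22.7
   [-0.023, -0.145, 0.011] wz -22.7
   [0.035, -0.143, 0.011] wz -22.7
   [0.0, 0.0, 0.135] wz -0.0
```

Call:
{"op": "carry_out", "data": {"series": [0,-0.077,-0.125,0.008,0,0,-22.7,0,-0.077,-0.125,0.008,0,0,-22.7,0,-0.077,-0.125,0.008,0,0,-22.7,0,-0.077,-0.125,0.008,0,0,-22.7,0,-0.077,-0.125,0.008,0,0,-22.7]}}

```text
t: 20.83
ee_pos: [438.9, -117.8, 166.4]
orientation: [-0.001, 0.931, -0.365, -0.001]
force: [0.2, -1.0, -2.9]
grip_width: 0.406
grasp_force: 61.7
```

Call:
{"op": "carry_out", "data": {"series": [0,-0.023,-0.145,0.008,0,0,-22.7,0,-0.023,-0.145,0.008,0,0,-22.7,0,-0.023,-0.145,0.008,0,0,-22.7,0,-0.023,-0.145,0.008,0,0,-22.7,0,-0.023,-0.145,0.008,0,0,-22.7]}}

```text
t: 21.25
ee_pos: [521.3, 3.1, 158.7]
orientation: [-0.001, 0.985, -0.175, -0.001]
force: [0.3, -1.5, -2.3]
grip_width: 0.407
grasp_force: 62.2
```

Call:
{"op": "carry_out", "data": {"series": [0,0.035,-0.143,0.008,0,0,-22.7,0,0.035,-0.143,0.008,0,0,-22.7,0,0.035,-0.143,0.008,0,0,-22.7,0,0.035,-0.143,0.008,0,0,-22.7,0,0.035,-0.143,0.008,0,0,-22.7]}}

```text
t: 21.67
ee_pos: [604.2, 124.5, 150.7]
orientation: [-0.0, 1.0, 0.022, -0.001]
force: [-1.1, -0.7, -3.0]
grip_width: 0.404
grasp_force: 62.4
```

Run:
```python
from h import *
x,y=tub(0,-18)
plan((x,y,14,1.61))
look('stem',24)
```

```text
t 21.67 at [604.2 124.5 150.7] yaw -1.527 j6 1.64 tiltxy [-0.001  0.001]
   [0.002, 0.005, 0.137] wz 0.2
stem mask [328.0, 176.0, 64.0, 142.0] 0.75 [608.3, 65.17, 0.08, 127.46, 50.69]
stem lm [322.0, 180.0] 0.69 [609.6  68.3]
```

Call:
{"op": "carry_out", "data": {"series": [0,0.002,-0.009,0.04,0,0,0,0,0.002,-0.009,0.075,0,0,0,0,0.002,-0.009,0.1,0,0,0,0,0.002,-0.009,0.112,0,0,0,0,0.002,-0.009,0.115,0,0,0]}}

```text
t: 22.23
ee_pos: [601.8, 129.5, 33.8]
orientation: [0.0, 1.0, 0.019, -0.003]
force: [-0.2, -0.0, -2.8]
grip_width: 0.404
grasp_force: 62.2
```

Call:
{"op": "carry_out", "data": {"series": [0,0,0,0.008,0,0,0,0,0,0,0.014,0,0,0,0,0,0,0.02,0,0,0,0,0,0,0.022,0,0,0,0,0,0,0.022,0,0,0]}}

```text
t: 22.65
ee_pos: [605.0, 131.2, 15.5]
orientation: [0.0, 1.0, 0.02, 0.0]
force: [-0.4, 0.2, -2.5]
grip_width: 0.403
grasp_force: 62.3
```

Call:
{"op": "carry_out", "data": {"series": [0.55,0,0,0,0,0,0,0.55,0,0,0,0,0,0,0.55,0,0,0,0,0,0,0.55,0,0,-0.03,0,0,0,0.55,0,0,-0.07,0,0,0]}}

```text
t: 23.07
ee_pos: [601.7, 130.9, 82.1]
orientation: [0.0, 1.0, 0.02, -0.004]
force: [0.8, -0.9, -0.3]
grip_width: 0.546
grasp_force: 0.0
```

Call:
{"op": "carry_out", "data": {"series": [0.6,0,0,-0.03,0,0,0,0.8,0,0,-0.06,0,0,0,0.8,0,0,-0.09,0,0,0,1,0,0,-0.12,0,0,0,1,0,0,-0.12,0,0,0]}}

```text
t: 23.48
ee_pos: [609.0, 131.9, 215.0]
orientation: [-0.001, 1.0, 0.02, 0.007]
force: [0.8, 0.4, 1.8]
grip_width: 1.001
grasp_force: 0.0
```

Run:
```python
from h import *
look('caliper',20);look('stem',24)
for c in('scene','side'):look('axle',12,cam=c)
plan((428,90,210,0.42))
```

```text
caliper mask [263.0, 171.0, 53.0, 107.0] 0.84 [604.57, 125.92, 0.04, 113.91, 55.69]
caliper lm [254.0, 172.0] 0.7 [604.2 133.7]
stem mask [324.0, 162.0, 54.0, 118.0] 0.63 [608.62, 65.62, 0.08, 127.02, 50.03]
stem lm [320.0, 166.0] 0.78 [609.2  67. ]
stem lm [245.0, 161.0] 0.2 [611.3 141.8]
axle lm [216.0, 212.0] 0.6 [ 567.2 -159.1]
axle lm [165.0, 170.0] 0.57 [ 464.3 -382.2]
axle lm [401.0, 296.0] 0.51 [667.3 413.8]
axle mask [276.0, 238.0, 19.0, 29.0] 0.73 [425.55, 90.25, 1.98, 133.26, 30.75]
axle mask [246.0, 263.0, 21.0, 62.0] 0.32 [525.65, 206.35, 1.43, 257.11, 28.7]
axle lm [274.0, 234.0] 0.55 [428.3  84.4]
axle lm [227.0, 225.0] 0.21 [599.5  61.9]
t 24.08 at [604.6 131.2 204.6] yaw -1.53 j6 1.66 tiltxy [-0.001 -0.   ]
   [-0.059, 0.011, -0.002] wz 22.8
   [-0.05, 0.033, -0.002] wz 22.8
   [-0.034, 0.05, -0.002] wz 22.8
```

Call:
{"op": "carry_out", "data": {"series": [1,-0.059,0.011,-0.002,0,0,22.8,1,-0.059,0.011,-0.002,0,0,22.8,1,-0.059,0.011,-0.002,0,0,22.8,1,-0.059,0.011,-0.002,0,0,22.8,1,-0.059,0.011,-0.002,0,0,22.8]}}

```text
t: 24.5
ee_pos: [546.5, 117.9, 207.5]
orientation: [-0.0, 0.984, -0.177, 0.0]
force: [-0.5, -0.6, 0.5]
grip_width: 0.998
grasp_force: 0.0
```

Call:
{"op": "carry_out", "data": {"series": [1,-0.05,0.033,-0.002,0,0,22.8,1,-0.05,0.033,-0.002,0,0,22.8,1,-0.05,0.033,-0.002,0,0,22.8,1,-0.05,0.033,-0.002,0,0,22.8,1,-0.05,0.033,-0.002,0,0,22.8]}}

```text
t: 24.92
ee_pos: [488.6, 104.5, 209.8]
orientation: [-0.0, 0.93, -0.367, 0.0]
force: [0.7, 0.1, 0.2]
grip_width: 0.997
grasp_force: 0.0
```

Call:
{"op": "carry_out", "data": {"series": [1,-0.034,0.05,-0.002,0,0,22.8,1,-0.034,0.05,-0.002,0,0,22.8,1,-0.034,0.05,-0.002,0,0,22.8,1,-0.034,0.05,-0.002,0,0,22.8,1,-0.034,0.05,-0.002,0,0,22.8]}}

```text
t: 25.33
ee_pos: [429.7, 91.5, 211.9]
orientation: [-0.0, 0.839, -0.543, 0.0]
force: [-0.4, -0.2, -0.2]
grip_width: 0.999
grasp_force: 0.0
```

Run:
```python
from h import *
p=look('axle',12,save='w7')
d=models.masks_of(p,'axle')[0];a=axis(p,d["region"],12);plan((a[0],a[1],5,a[2]-np.pi/2))
```

```text
axle mask [256.0, 160.0, 24.0, 125.0] 0.73 [428.29, 90.45, 2.01, 131.22, 23.12]
axle mask [7.0, 320.0, 15.0, 44.0] 0.39 [635.01, 405.08, 1.73, 58.0, 17.86]
axle lm [254.0, 162.0] 0.61 [431.4  90.8]
t 25.53 at [429.5  91.4 211.5] yaw -2.722 j6 2.81 tiltxy [0. 0.]
   [0.0, 0.001, 0.103] wz -0.6
   [0.0, 0.001, 0.103] wz -0.6
```

View pics/w7.png

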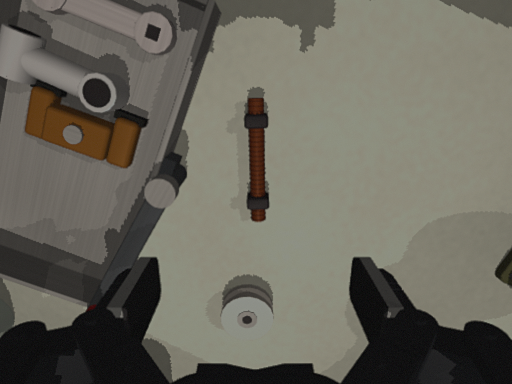

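The axle is centred at (257,160) and aligned. The pivot post at (160,190) is clear of the fingers. The caliper, stem and crank lie in the tub. Picking the axle.

Call:
{"op": "carry_out", "data": {"series": [0.7,0,0.001,0.04,0,0,-1,0.7,0,0.001,0.08,0,0,-1,0.7,0,0.001,0.12,0,0,-1,0.7,0,0.001,0.15,0,0,-1,0.7,0,0.001,0.165,0,0,-1]}}

```text
t: 25.95
ee_pos: [425.0, 90.7, 41.7]
orientation: [0.002, 0.843, -0.537, -0.003]
force: [-0.2, 0.0, -0.4]
grip_width: 0.701
grasp_force: 0.0
```

Call:
{"op": "carry_out", "data": {"series": [0.7,0,0,0.02,0,0,0,0.7,0,0,0.041,0,0,0,0.7,0,0,0.041,0,0,0,0,0,0,0.041,0,0,0,0,0,0,0.041,0,0,0]}}

```text
t: 26.37
ee_pos: [429.0, 91.1, 6.3]
orientation: [-0.0, 0.843, -0.538, 0.001]
force: [0.6, -0.5, 1.2]
grip_width: 0.43
grasp_force: 0.0
```

Call:
{"op": "carry_out", "data": {"series": [0,0,0,0,0,0,0,0,0,0,0,0,0,0,0,0,0,0,0,0,0,0,0,0,-0.02,0,0,0,0,0,0,-0.05,0,0,0]}}

```text
t: 26.78
ee_pos: [424.8, 90.6, 53.0]
orientation: [0.002, 0.843, -0.538, -0.003]
force: [0.7, -0.1, -3.3]
grip_width: 0.154
grasp_force: 58.9
```

Call:
{"op": "carry_out", "data": {"series": [0,0,0,-0.03,0,0,0,0,0,0,-0.06,0,0,0,0,0,0,-0.09,0,0,0,0,0,0,-0.12,0,0,0,0,0,0,-0.12,0,0,0]}}

```text
t: 27.2
ee_pos: [431.7, 91.3, 182.7]
orientation: [-0.004, 0.843, -0.538, 0.005]
force: [1.3, 0.0, -0.8]
grip_width: 0.155
grasp_force: 59.2
```

Run:
```python
from h import *
x,y=tub(2,47)
plan((x,y,150,1.61),(x,y,15,1.61))
```

```text
t 27.2 at [431.7  91.3 182.7] yaw -2.707 j6 2.79 tiltxy [0.013 0.001]
   [-0.004, -0.066, 0.011] wz -22.4
   [0.022, -0.062, 0.011] wz -22.4
   [0.044, -0.049, 0.011] wz -22.4
   [0.0, 0.0, 0.135] wz -0.0
```

Call:
{"op": "carry_out", "data": {"series": [0,-0.004,-0.066,0.008,0,0,-22.4,0,-0.004,-0.066,0.008,0,0,-22.4,0,-0.004,-0.066,0.008,0,0,-22.4,0,-0.004,-0.066,0.008,0,0,-22.4,0,-0.004,-0.066,0.008,0,0,-22.4]}}

```text
t: 27.62
ee_pos: [485.3, 122.3, 166.0]
orientation: [0.001, 0.931, -0.365, -0.001]
force: [-0.2, -0.8, -2.1]
grip_width: 0.159
grasp_force: 59.4
```

Call:
{"op": "carry_out", "data": {"series": [0,0.022,-0.062,0.008,0,0,-22.4,0,0.022,-0.062,0.008,0,0,-22.4,0,0.022,-0.062,0.008,0,0,-22.4,0,0.022,-0.062,0.008,0,0,-22.4,0,0.022,-0.062,0.008,0,0,-22.4]}}

```text
t: 28.03
ee_pos: [543.6, 152.7, 158.8]
orientation: [0.0, 0.984, -0.178, -0.001]
force: [0.2, 0.1, -2.0]
grip_width: 0.159
grasp_force: 59.6
```

Call:
{"op": "carry_out", "data": {"series": [0,0.044,-0.049,0.008,0,0,-22.4,0,0.044,-0.049,0.008,0,0,-22.4,0,0.044,-0.049,0.008,0,0,-22.4,0,0.044,-0.049,0.008,0,0,-22.4,0,0.044,-0.049,0.008,0,0,-22.4]}}

```text
t: 28.45
ee_pos: [601.9, 183.3, 151.2]
orientation: [0.0, 1.0, 0.016, -0.0]
force: [-0.1, -0.6, -2.2]
grip_width: 0.16
grasp_force: 59.7
```

Run:
```python
from h import *
x,y=tub(2,47)
plan((x,y,12,1.61))
p=look('caliper',20)
for k in('bar_handle','bar_pivot'):
    for d in models.landmark_of(p,k)[:2]:print(k,np.round(d['uv']),round(d['confidence'],2),at(p,d['uv'],98).round())
```

```text
t 28.45 at [601.9 183.3 151.2] yaw -1.539 j6 1.75 tiltxy [-0.001 -0.   ]
   [0.004, -0.002, 0.139] wz -0.4
caliper mask [323.0, 179.0, 73.0, 129.0] 0.66 [604.6, 126.21, 0.05, 113.43, 56.2]
caliper mask [448.0, 169.0, 74.0, 155.0] 0.6 [613.19, 19.25, 0.04, 135.92, 44.72]
caliper mask [118.0, 304.0, 167.0, 84.0] 0.23 [498.55, 316.77, 2.02, 150.62, 96.0]
caliper lm [315.0, 184.0] 0.95 [602.1 132.1]
bar_handle [ 98. 317.] 0.87 [521. 294.  98.]
```

Call:
{"op": "carry_out", "data": {"series": [0,0.004,-0.003,0.04,0,0,0,0,0.004,-0.003,0.075,0,0,0,0,0.004,-0.003,0.1,0,0,0,0,0.004,-0.003,0.113,0,0,0,0,0.004,-0.003,0.117,0,0,0]}}

```text
t: 29.12
ee_pos: [604.2, 186.3, 31.1]
orientation: [0.001, 1.0, 0.018, -0.003]
force: [-0.1, -0.7, -2.3]
grip_width: 0.157
grasp_force: 59.8
```

Call:
{"op": "carry_out", "data": {"series": [0,0,0,0.008,0,0,0,0,0,0,0.014,0,0,0,0,0,0,0.02,0,0,0,0,0,0,0.022,0,0,0,0,0,0,0.022,0,0,0]}}

```text
t: 29.53
ee_pos: [607.4, 187.1, 13.4]
orientation: [-0.0, 1.0, 0.018, 0.001]
force: [0.5, -0.1, -2.5]
grip_width: 0.156
grasp_force: 60.0
```

Call:
{"op": "carry_out", "data": {"series": [0.32,0,0,0,0,0,0,0.32,0,0,0,0,0,0,0.32,0,0,0,0,0,0,0.32,0,0,-0.03,0,0,0,0.32,0,0,-0.07,0,0,0]}}

```text
t: 29.95
ee_pos: [603.1, 186.1, 78.5]
orientation: [0.001, 1.0, 0.018, -0.005]
force: [0.6, -0.2, -0.4]
grip_width: 0.321
grasp_force: 0.0
```

Call:
{"op": "carry_out", "data": {"series": [0.4,0,0,-0.03,0,0,0,0.6,0,0,-0.06,0,0,0,0.8,0,0,-0.09,0,0,0,1,0,0,-0.12,0,0,0,1,0,0,-0.12,0,0,0]}}

```text
t: 30.37
ee_pos: [610.4, 187.8, 211.7]
orientation: [-0.001, 1.0, 0.018, 0.007]
force: [0.2, 1.0, 1.7]
grip_width: 0.941
grasp_force: 0.0
```

Run:
```python
from h import *
look('axle',18)
for c in('scene','side'):look('pulley',13,cam=c)
plan((357,265,210,-0.6),)
```

```text
axle mask [255.0, 166.0, 26.0, 122.0] 0.91 [608.25, 187.53, 0.04, 130.0, 23.84]
axle mask [29.0, 314.0, 55.0, 68.0] 0.36 [420.38, 473.2, 2.16, 118.65, 56.08]
axle lm [254.0, 168.0] 0.96 [609.4 189. ]
pulley mask [366.0, 195.0, 15.0, 20.0] 0.59 [356.94, 275.28, 0.16, 74.76, 44.52]
pulley mask [191.0, 218.0, 90.0, 68.0] 0.2 [604.7, -221.84, 1.66, 247.31, 197.38]
pulley lm [365.0, 195.0] 0.57 [361.2 268.8]
pulley mask [292.0, 280.0, 20.0, 22.0] 0.57 [361.32, 261.58, 1.65, 73.32, 62.51]
pulley lm [289.0, 281.0] 0.72 [362.1 271.8]
t 30.82 at [605.9 186.7 200.6] yaw -1.534 j6 1.75 tiltxy [-0.003 -0.001]
   [-0.123, -0.044, -0.005] wz -26.8
   [-0.09, -0.094, -0.005] wz -26.8
```

Call:
{"op": "carry_out", "data": {"series": [1,-0.123,-0.044,-0.005,0,0,-26.8,1,-0.123,-0.044,-0.005,0,0,-26.8,1,-0.123,-0.044,-0.005,0,0,-26.8,1,-0.123,-0.044,-0.005,0,0,-26.8,1,-0.123,-0.044,-0.005,0,0,-26.8]}}

```text
t: 31.23
ee_pos: [479.8, 227.0, 206.7]
orientation: [-0.0, 0.968, 0.251, -0.0]
force: [0.1, -0.3, 0.3]
grip_width: 1.002
grasp_force: 0.0
```

Call:
{"op": "carry_out", "data": {"series": [1,-0.09,-0.094,-0.005,0,0,-26.8,1,-0.09,-0.094,-0.005,0,0,-26.8,1,-0.09,-0.094,-0.005,0,0,-26.8,1,-0.09,-0.094,-0.005,0,0,-26.8,1,-0.09,-0.094,-0.005,0,0,-26.8]}}

```text
t: 31.65
ee_pos: [357.0, 265.7, 212.5]
orientation: [0.0, 0.884, 0.468, 0.0]
force: [-0.1, -0.0, 0.4]
grip_width: 0.999
grasp_force: 0.0
```

Run:
```python
from h import *
p=look('pulley',13,top=20)
d=models.masks_of(p,'pulley')[0];a=axis(p,d["region"],20);plan((a[0],a[1],8,None))
cv2.imwrite('pics/w8.png',p['pixels'])
```

```text
pulley lm [259.0, 161.0] 0.73 [362.5 265.4]Traceback (most recent call last):
  File "<stdin>", line 3, in <module>
IndexError: list index out of range
```

Call:
{"op": "carry_out", "data": {"series": [1,0.003,0.003,0.04,0,0,0,1,0.003,0.003,0.08,0,0,0,1,0.003,0.003,0.12,0,0,0,1,0.003,0.003,0.14,0,0,0,1,0.003,0.003,0.15,0,0,0]}}

```text
t: 32.27
ee_pos: [360.4, 263.9, 58.0]
orientation: [0.0, 0.885, 0.466, -0.004]
force: [-0.7, -0.5, 0.4]
grip_width: 0.999
grasp_force: 0.0
```

Call:
{"op": "carry_out", "data": {"series": [1,0,0,0.02,0,0,0,1,0,0,0.04,0,0,0,1,0,0,0.056,0,0,0,1,0,0,0.056,0,0,0,0,0,0,0.056,0,0,0]}}

```text
t: 32.68
ee_pos: [362.7, 265.7, 6.5]
orientation: [0.0, 0.885, 0.466, -0.0]
force: [-0.2, 0.7, 0.7]
grip_width: 0.884
grasp_force: 0.0
```

Call:
{"op": "carry_out", "data": {"series": [0,0,0,0,0,0,0,0,0,0,0,0,0,0,0,0,0,0,0,0,0,0,0,0,-0.02,0,0,0,0,0,0,-0.05,0,0,0]}}

```text
t: 33.1
ee_pos: [359.8, 264.6, 54.7]
orientation: [0.0, 0.884, 0.467, -0.003]
force: [-0.7, -0.4, -0.0]
grip_width: 0.718
grasp_force: 65.5
```

Call:
{"op": "carry_out", "data": {"series": [0,0,0,-0.03,0,0,0,0,0,0,-0.06,0,0,0,0,0,0,-0.09,0,0,0,0,0,0,-0.12,0,0,0,0,0,0,-0.12,0,0,0]}}

```text
t: 33.52
ee_pos: [365.5, 267.9, 184.6]
orientation: [-0.0, 0.884, 0.467, 0.007]
force: [0.8, 0.2, 1.1]
grip_width: 0.721
grasp_force: 65.5
```

Run:
```python
from h import *
p=look('pulley',180,save='w8')
x,y=tub(15,108)
plan((x,y,170,0.04),(x,y,15,0.04))
```

```text
pulley mask [256.0, 267.0, 143.0, 144.0] 0.86 [360.07, 260.73, 0.97, 83.93, 72.64]
pulley lm [258.0, 268.0] 0.85 [362.9 261.3]
t 33.67 at [361.8 265.8 176.5] yaw -0.599 j6 1.11 tiltxy [0.001 0.   ]
   [0.064, 0.111, 0.003] wz -18.3
   [0.026, 0.125, 0.003] wz -18.3
   [0.0, 0.0, 0.155] wz -0.0
```

View pics/w8.png

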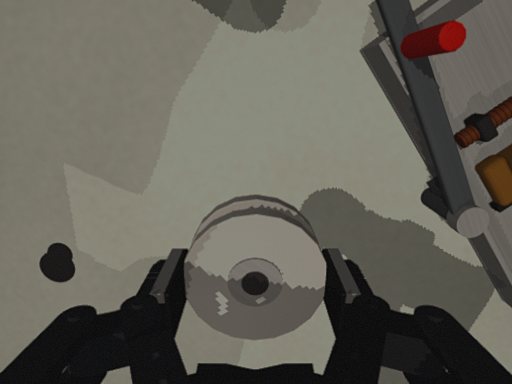

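The pulley is held squarely at (256,267), and the red handle is at (435,40). Carrying it to the tub.

Call:
{"op": "carry_out", "data": {"series": [0,0.064,0.111,0.003,0,0,-18.3,0,0.064,0.111,0.003,0,0,-18.3,0,0.064,0.111,0.003,0,0,-18.3,0,0.064,0.111,0.003,0,0,-18.3,0,0.064,0.111,0.003,0,0,-18.3]}}

```text
t: 34.08
ee_pos: [490.0, 255.2, 170.0]
orientation: [-0.001, 0.799, 0.601, -0.003]
force: [-0.3, -0.2, 0.1]
grip_width: 0.721
grasp_force: 65.7
```

Call:
{"op": "carry_out", "data": {"series": [0,0.026,0.125,0.003,0,0,-18.3,0,0.026,0.125,0.003,0,0,-18.3,0,0.026,0.125,0.003,0,0,-18.3,0,0.026,0.125,0.003,0,0,-18.3,0,0.026,0.125,0.003,0,0,-18.3]}}

```text
t: 34.5
ee_pos: [616.6, 246.3, 167.7]
orientation: [-0.001, 0.693, 0.721, -0.002]
force: [-0.7, -0.2, -0.5]
grip_width: 0.716
grasp_force: 65.8
```

Run:
```python
from h import *
x,y=tub(15,108)
plan((x,y,14,0.04))
look('axle',18)
```

```text
t 34.5 at [616.6 246.3 167.7] yaw 0.039 j6 0.26 tiltxy [-0.004 -0.001]
   [0.0, 0.0, 0.154] wz -0.1
axle mask [187.0, 232.0, 26.0, 25.0] 0.79 [551.82, 190.18, 1.17, 30.44, 17.69]
axle mask [267.0, 330.0, 114.0, 47.0] 0.45 [635.81, 61.47, 0.23, 130.46, 62.75]
```

Call:
{"op": "carry_out", "data": {"series": [0,0,0,0.04,0,0,0,0,0,0,0.08,0,0,0,0,0,0,0.11,0,0,0,0,0,0,0.125,0,0,0,0,0,0,0.13,0,0,0]}}

```text
t: 35.07
ee_pos: [613.3, 246.5, 36.9]
orientation: [-0.002, 0.692, 0.722, -0.003]
force: [-0.7, -0.6, -0.9]
grip_width: 0.721
grasp_force: 65.9
```

Call:
{"op": "carry_out", "data": {"series": [0,0,0,0.008,0,0,0,0,0,0,0.014,0,0,0,0,0,0,0.02,0,0,0,0,0,0,0.024,0,0,0,0,0,0,0.024,0,0,0]}}

```text
t: 35.48
ee_pos: [617.1, 246.8, 16.4]
orientation: [0.0, 0.693, 0.721, 0.0]
force: [-0.1, 0.3, -1.0]
grip_width: 0.719
grasp_force: 65.9
```

Call:
{"op": "carry_out", "data": {"series": [0.9,0,0,0,0,0,0,0.9,0,0,0,0,0,0,0.9,0,0,0,0,0,0,0.9,0,0,-0.03,0,0,0,0.9,0,0,-0.07,0,0,0]}}

```text
t: 35.9
ee_pos: [613.7, 245.7, 82.3]
orientation: [-0.002, 0.693, 0.721, -0.004]
force: [0.5, -0.3, -0.1]
grip_width: 0.899
grasp_force: 0.0
```

Call:
{"op": "carry_out", "data": {"series": [0.9,0,0,-0.03,0,0,0,0.8,0,0,-0.06,0,0,0,0.8,0,0,-0.09,0,0,0,0.6,0,0,-0.12,0,0,0,0.6,0,0,-0.12,0,0,0]}}

```text
t: 36.32
ee_pos: [620.8, 248.0, 216.1]
orientation: [0.003, 0.693, 0.721, 0.006]
force: [1.2, 1.2, 2.1]
grip_width: 0.602
grasp_force: 0.0
```

Run:
```python
from h import *
look('pulley',19)
p=optics.read_camera('side');
for k,z in(('pulley',32),('axle',18)):
  for d in models.landmark_of(p,k)[:2]:print(k,np.round(d['uv']),round(d['confidence'],2),at(p,d['uv'],z).round())
for c in('scene','side','wrist'):
    p=optics.read_camera(c)
    for k in('bar_handle','bar_pivot'):
        for d in models.landmark_of(p,k)[:2]:print(c,k,np.round(d['uv']),round(d['confidence'],2),at(p,d['uv'],98).round(1))
    for d in models.masks_of(p,'bar_handle')[:1]: print('m',np.round(d['bbox']))
    if c=='scene': cv2.imwrite('pics/s3.png',cv2.convertScaleAbs(cv2.resize(p['pixels'][180:300,220:420],(800,480),interpolation=cv2.INTER_CUBIC),alpha=1.4))
plan()
```

```text
pulley mask [249.0, 167.0, 61.0, 59.0] 0.97 [616.66, 245.29, 1.87, 66.92, 64.41]
pulley mask [231.0, 201.0, 250.0, 337.0] 0.53 [608.2, 165.88, 1.53, 396.48, 279.22]
pulley lm [252.0, 171.0] 0.86 [620.8 241.7]
pulley [217. 266.] 0.64 [601. 251.  32.]
pulley [184. 196.] 0.54 [781. -42.  32.]
axle [219. 253.] 0.67 [608. 189.  18.]
scene bar_handle [372. 222.] 0.95 [515.3 293.9  98. ]
scene bar_handle [321. 255.] 0.73 [661.5 182.5  98. ]
scene bar_pivot [322. 203.] 0.89 [495.  146.9  98. ]
m [352. 226.  78.  39.]
side bar_handle [239. 266.] 0.82 [520.2 286.3  98. ]
side bar_pivot [251. 232.] 0.8 [500.8 149.2  98. ]
wrist bar_handle [129. 126.] 0.57 [521.5 294.   98. ]
wrist bar_pivot [123. 299.] 0.93 [503.5 140.7  98. ]
wrist bar_pivot [262. 305.] 0.7 [627.9 139.2  98. ]
m [136. 165.  59. 265.]
t 37.22 at [617.1 246.8 206.4] yaw 0.04 j6 0.26 tiltxy [0. 0.]
```

View pics/s3.png

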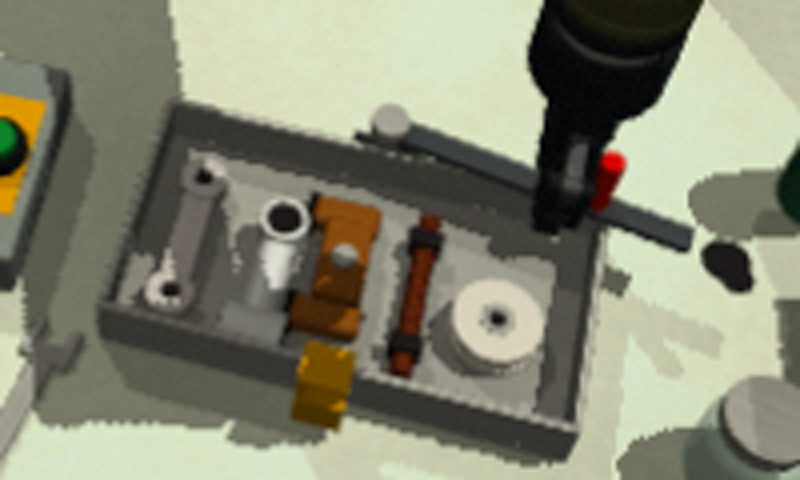

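All five parts lie in the tub at crop (187,235), (270,270), (340,270), (415,295) and (497,318). Now the bar: I'll go above its red handle (crop 610,180), measured at about (520.5, 293.5).

Run:
```python
from h import *
plan((520.5,293.5,200,-0.113),(520.5,293.5,78,-0.113))
```

```text
t 37.22 at [617.1 246.8 206.4] yaw 0.04 j6 0.26 tiltxy [0. 0.]
   [0.051, -0.095, 0.006] wz 8.8
   [0.0, 0.0, 0.122] wz -0.0
```

Call:
{"op": "carry_out", "data": {"series": [0.5,0.051,-0.095,0.006,0,0,8.8,0.5,0.051,-0.095,0.006,0,0,8.8,0.5,0.051,-0.095,0.006,0,0,8.8,0.5,0.051,-0.095,0.006,0,0,8.8,0.5,0.051,-0.095,0.006,0,0,8.8]}}

```text
t: 37.63
ee_pos: [519.3, 294.5, 200.6]
orientation: [0.0, 0.745, 0.667, 0.0]
force: [0.0, -0.0, -0.1]
grip_width: 0.502
grasp_force: 0.0
```

Run:
```python
from h import *
p=look('bar_handle',98,save='w9',top=120)
plan((520.5,293.5,78,-0.113))
```

```text
bar_handle mask [256.0, 221.0, 28.0, 246.0] 0.55 [516.68, 268.78, 1.46, 196.29, 23.19]
bar_handle mask [422.0, 30.0, 126.0, 59.0] 0.19 [632.64, 396.83, 3.05, 75.7, 30.98]
bar_handle lm [258.0, 193.0] 0.6 [522.1 294.3]
t 37.78 at [521.1 293.6 200.8] yaw -0.114 j6 0.54 tiltxy [0.001 0.   ]
   [-0.0, -0.001, 0.123] wz -0.1
```

View pics/w9.png

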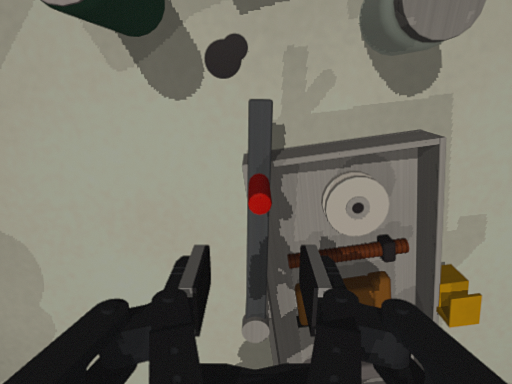

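The red handle at (259,195) lies on the gripper's centre line, with the bar running straight along the tool axis. I'll go down around it and swing along the arc.

Call:
{"op": "carry_out", "data": {"series": [0.5,0,0,0.03,0,0,0,0.5,0,0,0.06,0,0,0,0.5,0,0,0.09,0,0,0,0.5,0,0,0.11,0,0,0,0.5,0,0,0.122,0,0,0]}}

```text
t: 38.2
ee_pos: [519.4, 292.5, 74.9]
orientation: [-0.001, 0.746, 0.665, -0.002]
force: [-0.8, 0.0, -1.3]
grip_width: 0.5
grasp_force: 0.0
```

Call:
{"op": "carry_out", "data": {"series": [0.33,0,0,0,0,0,0,0.33,0,0,0,0,0,0,0.33,0,0,0,0,0,0,0.33,0,0,0,0,0,0,0.33,0,0,0,0,0,0]}}

```text
t: 38.62
ee_pos: [521.3, 294.4, 80.3]
orientation: [0.001, 0.746, 0.666, 0.002]
force: [0.2, 0.2, -0.7]
grip_width: 0.333
grasp_force: 0.0
```

Call:
{"op": "carry_out", "data": {"series": [0.33,-0.001,0.016,0,0,0,6,0.33,-0.003,0.032,0,0,0,12,0.33,-0.008,0.048,0,0,0,18,0.33,-0.013,0.063,0,0,0,24,0.33,-0.021,0.078,0,0,0,30]}}

```text
t: 39.03
ee_pos: [596.2, 264.8, 79.5]
orientation: [-0.0, 0.894, 0.448, 0.001]
force: [-1.2, 1.5, -0.3]
grip_width: 0.327
grasp_force: 0.5
```

Run:
```python
from h import *
plan();s=readout.get_state();d=np.array(s['ee_pos'][:2])-[503,139];print(np.hypot(*d),np.arctan2(d[1],d[0]))
p=look('bar_handle',98,top=60)
```

```text
t 39.03 at [596.2 264.8  79.5] yaw -0.641 j6 0.98 tiltxy [0.001 0.001]
156.5897693569465 0.9331314375540319
bar_handle mask [243.0, 241.0, 48.0, 258.0] 0.71 [583.26, 262.63, 0.96, 155.87, 27.85]
bar_handle lm [244.0, 286.0] 0.9 [591.2 266.3]
```

Call:
{"op": "carry_out", "data": {"series": [0.33,-0.001,0.016,0,0,0,6,0.33,-0.003,0.032,0,0,0,12,0.33,-0.008,0.048,0,0,0,18,0.33,-0.013,0.063,0,0,0,24,0.33,-0.021,0.078,0,0,0,30]}}

```text
t: 39.6
ee_pos: [645.2, 201.8, 78.8]
orientation: [-0.0, 0.979, 0.203, 0.0]
force: [0.2, 0.6, -0.1]
grip_width: 0.328
grasp_force: 0.5
```

Call:
{"op": "carry_out", "data": {"series": [0.33,0,0.011,0,0,0,4,0.33,-0.002,0.022,0,0,0,8,0.33,-0.003,0.032,0,0,0,12,0.33,-0.006,0.042,0,0,0,16,0.33,-0.009,0.052,0,0,0,19.5]}}

```text
t: 40.02
ee_pos: [657.5, 150.3, 78.9]
orientation: [-0.0, 0.999, 0.035, 0.0]
force: [-0.4, 1.2, -0.2]
grip_width: 0.324
grasp_force: 0.4
```

Run:
```python
from h import *
plan();s=readout.get_state();d=np.array(s['ee_pos'][:2])-[503,139];print(np.hypot(*d),np.arctan2(d[1],d[0]),s['force'].round(1) if hasattr(s['force'],'round') else s['force'])
p=look('bar_handle',98,top=60)
for c in('side','scene'):look('bar_handle',98,top=60,cam=c)
```

```text
t 40.02 at [657.5 150.3  78.9] yaw -1.501 j6 1.65 tiltxy [0.    0.001]
154.87824756187368 0.07333945236439242 [-0.4  1.2 -0.2]
bar_handle mask [243.0, 240.0, 47.0, 260.0] 0.63 [647.78, 159.1, 0.11, 158.01, 28.48]
bar_handle lm [243.0, 284.0] 0.66 [656.3 156. ]
bar_handle mask [222.0, 236.0, 69.0, 6.0] 0.96 [607.09, 146.6, 0.11, 236.05, 38.61]
bar_handle mask [220.0, 227.0, 23.0, 11.0] 0.68 [611.46, 107.57, 0.11, 90.42, 48.9]
bar_handle lm [207.0, 229.0] 0.63 [647.4 151.8]
bar_handle mask [310.0, 264.0, 11.0, 39.0] 0.81 [670.04, 154.46, 0.08, 111.95, 19.43]
bar_handle lm [312.0, 249.0] 0.74 [651.4 154.5]
```

Call:
{"op": "carry_out", "data": {"series": [0.33,0,0.003,0,0,0,1,0.33,0,0.005,0,0,0,2,0.33,0,0.007,0,0,0,2,0.33,0,0.009,0,0,0,2,0.33,0,0.009,0,0,0,2]}}

```text
t: 40.88
ee_pos: [658.6, 140.2, 78.3]
orientation: [0.0, 1.0, 0.017, 0.0]
force: [0.1, -0.5, 0.8]
grip_width: 0.332
grasp_force: 0.0
```

Call:
{"op": "carry_out", "data": {"series": [0.33,0,0.001,0,0,0,0,0.33,0,0.002,0,0,0,0,0.33,0,0.003,0,0,0,0,0.33,0,0.003,0,0,0,0,0.33,0,0.003,0,0,0,0]}}

```text
t: 41.3
ee_pos: [658.7, 138.5, 78.3]
orientation: [-0.001, 1.0, 0.018, 0.0]
force: [0.4, 5.2, -1.2]
grip_width: 0.334
grasp_force: 2.4
```

Call:
{"op": "carry_out", "data": {"series": [0.33,0,0.001,0,0,0,0,0.33,0,0.001,0,0,0,0,0.33,0,0.002,0,0,0,0,0.33,0,0.002,0,0,0,0,0.33,0,0.002,0,0,0,0]}}

```text
t: 41.72
ee_pos: [658.7, 138.4, 78.3]
orientation: [-0.002, 1.0, 0.018, 0.0]
force: [1.4, 11.4, -1.9]
grip_width: 0.332
grasp_force: 5.4
```

Run:
```python
from h import *
plan()
for c in('wrist','side','scene'):p=look('bar_handle',98,top=60,cam=c)
cv2.imwrite('pics/s4.png',cv2.convertScaleAbs(cv2.resize(p['pixels'][180:300,220:420],(800,480),interpolation=cv2.INTER_CUBIC),alpha=1.4))
```

```text
t 41.72 at [658.7 138.4  78.3] yaw -1.536 j6 1.66 tiltxy [0.001 0.004]
bar_handle mask [240.0, 240.0, 49.0, 259.0] 0.7 [649.26, 147.36, 0.03, 155.93, 26.86]
bar_handle lm [243.0, 284.0] 0.62 [658.3 144. ]
bar_handle mask [222.0, 235.0, 70.0, 5.0] 0.73 [605.74, 144.23, 0.09, 233.44, 38.88]
bar_handle mask [306.0, 264.0, 13.0, 42.0] 0.68 [672.6, 144.89, 0.03, 111.68, 19.55]
bar_handle lm [309.0, 248.0] 0.53 [648.8 146. ]
```

View pics/s4.png

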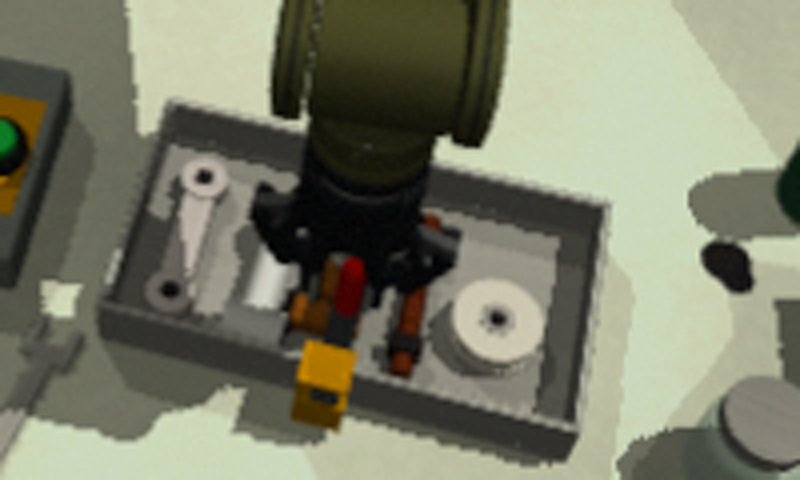

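The bar's end sits inside the yellow catch at (325,385), and it is hard against the stop: force rises with no further motion. Backing off, lifting, and going above the dial.

Call:
{"op": "carry_out", "data": {"series": [0.36,0,-0.006,0,0,0,0,0.36,0,-0.007,0,0,0,0,0.36,0,-0.007,-0.03,0,0,0,0.36,0,-0.007,-0.07,0,0,0,0.36,0,-0.007,-0.11,0,0,0]}}

```text
t: 42.58
ee_pos: [657.1, 141.8, 187.6]
orientation: [0.001, 1.0, 0.017, -0.002]
force: [0.7, 0.4, 0.9]
grip_width: 0.356
grasp_force: 0.0
```

Call:
{"op": "carry_out", "data": {"series": [0.5,0,0,-0.03,0,0,0,0.5,0,0,-0.06,0,0,0,0.5,0,0,-0.06,0,0,0,0.5,0,0,-0.06,0,0,0,0.5,0,0,-0.06,0,0,0]}}

```text
t: 43.0
ee_pos: [658.1, 142.1, 247.6]
orientation: [0.0, 1.0, 0.017, -0.001]
force: [0.5, -0.4, -0.8]
grip_width: 0.498
grasp_force: 0.0
```

Run:
```python
from h import *
look('bar_handle',98,top=60)
p=optics.read_camera('scene')
for k,z in (('dial_center',82),('nose',54),('dot_red',55)):
    for d in models.landmark_of(p,k)[:2]:print(k,np.round(d['uv']),round(d['confidence'],2),at(p,d['uv'],z).round())
plan((611,-250,250,-1.3))
```

```text
bar_handle mask [253.0, 205.0, 23.0, 221.0] 0.66 [603.7, 141.77, 0.02, 246.01, 27.17]
dial_center [181. 205.] 0.71 [ 619. -244.   82.]
dial_center [154. 150.] 0.7 [ 446. -417.   82.]
nose [199. 219.] 0.57 [ 632. -184.   54.]
dot_red [178. 192.] 0.41 [ 560. -282.   55.]
t 43.35 at [658.1 142.6 247.1] yaw -1.536 j6 1.67 tiltxy [-0.002 -0.   ]
   [-0.02, 0.13, -0.001] wz -4.5
   [-0.03, 0.128, -0.001] wz -4.5
   [-0.04, 0.125, -0.001] wz -4.5
```

Run:
```python
from h import *
plan((613,-249,250,-0.3))
```

```text
t 43.35 at [658.1 142.6 247.1] yaw -1.536 j6 1.67 tiltxy [-0.002 -0.   ]
   [-0.02, 0.13, -0.001] wz -23.6
   [-0.07, 0.111, -0.001] wz -23.6
   [-0.109, 0.074, -0.001] wz -23.6
```

Call:
{"op": "carry_out", "data": {"series": [0.5,-0.02,0.13,-0.001,0,0,-23.6,0.5,-0.02,0.13,-0.001,0,0,-23.6,0.5,-0.02,0.13,-0.001,0,0,-23.6,0.5,-0.02,0.13,-0.001,0,0,-23.6,0.5,-0.02,0.13,-0.001,0,0,-23.6]}}

```text
t: 43.77
ee_pos: [642.7, 9.2, 249.2]
orientation: [0.0, 0.975, 0.22, -0.0]
force: [0.2, 0.4, -0.0]
grip_width: 0.495
grasp_force: 0.0
```

Call:
{"op": "carry_out", "data": {"series": [0.5,-0.07,0.111,-0.001,0,0,-23.6,0.5,-0.07,0.111,-0.001,0,0,-23.6,0.5,-0.07,0.111,-0.001,0,0,-23.6,0.5,-0.07,0.111,-0.001,0,0,-23.6,0.5,-0.07,0.111,-0.001,0,0,-23.6]}}

```text
t: 44.18
ee_pos: [627.8, -120.0, 250.1]
orientation: [-0.0, 0.91, 0.415, -0.0]
force: [0.2, 0.5, -0.5]
grip_width: 0.498
grasp_force: 0.0
```

Call:
{"op": "carry_out", "data": {"series": [0.5,-0.109,0.074,-0.001,0,0,-23.6,0.5,-0.109,0.074,-0.001,0,0,-23.6,0.5,-0.109,0.074,-0.001,0,0,-23.6,0.5,-0.109,0.074,-0.001,0,0,-23.6,0.5,-0.109,0.074,-0.001,0,0,-23.6]}}

```text
t: 44.6
ee_pos: [613.0, -250.0, 250.9]
orientation: [-0.0, 0.806, 0.592, 0.0]
force: [-0.9, -0.4, -0.8]
grip_width: 0.501
grasp_force: 0.0
```

```bash
cat >> h.py <<'E'
def dial(c=None):
    p=optics.read_camera('wrist');o={}
    for k,z in (('dial_center',82),('nose',54),('tail',54),('dot_red',55),('start_top',72)):
        for d in models.landmark_of(p,k)[:2]:
            w=at(p,d['uv'],z)[:2];o.setdefault(k,w);print(k,np.round(d['uv']),round(d['confidence'],2),w.round(1))
    b=p['pixels'].astype(int);B,G,Rr=b[...,0],b[...,1],b[...,2]
    m=((Rr>110)&(G<60)&(B<60)).astype(np.uint8)
    n,_,st,ce=cv2.connectedComponentsWithStats(m)
    for i in range(1,n):
        if st[i,4]>30:print('red',ce[i].round(1),st[i,4],at(p,ce[i],54.5)[:2].round(1))
    return p,o
E
python3 - <<'E'
from h import *
plan();p,o=dial();cv2.imwrite('pics/d1.png',p['pixels'])
E
```

```text
t 44.6 at [ 613.  -250.   250.9] yaw -0.303 j6 -0.17 tiltxy [-0.  0.]
dial_center [258. 170.] 0.64 [ 615.9 -249.9]
nose [250.  98.] 0.92 [ 628.7 -184.2]
dot_red [224. 208.] 0.66 [ 567.  -285.6]
start_top [209.  51.] 0.95 [ 606.2 -134.1]
red [223.  205.2] 218 [ 566.5 -282.8]
red [258.4 365.4] 116 [ 536.9 -508.5]
```

View pics/d1.png

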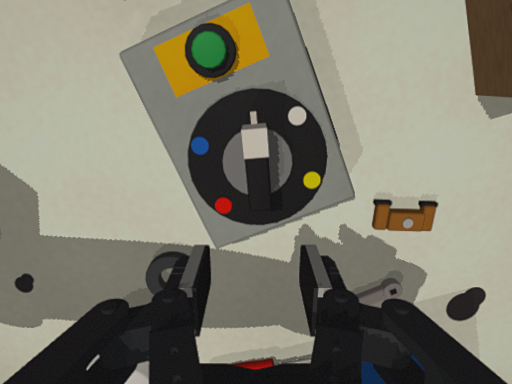

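The selector's white end is at (255,140) with its tick at (254,117), and the red dot is at (223,205). I'll fit the dial centre from the four dots.

Run:
```python
from h import *
from scipy.optimize import least_squares as ls
p=optics.read_camera('wrist')
D=np.array([at(p,u,54.5)[:2] for u in((223,205.2),(200,145),(297,116),(312,180))])
r=ls(lambda c:np.hypot(*(D-c).T)-61,[613,-250]);c=r.x;print(c.round(1),r.fun.round(1))
e=[at(p,u,54.5)[:2]-c for u in((257.5,88),(257.5,224),(188,156),(327,156))];print([np.hypot(*x).round(1) for x in e])
t=at(p,(253.5,116),58)[:2]-c; w=at(p,(255,129),98)[:2]-c; g=D[0]-c
a=lambda v:np.arctan2(v[1],v[0])
# bar top edges midline: near end & far end at z=98
f=at(p,(255.5,128),98)[:2];b=at(p,(258,185),98)[:2]
print('tick',a(t),np.hypot(*t),'whitetop',a(w),'dot',a(g),'turn ccw',(a(g)-a(t))%(2*np.pi))
plan((c[0],c[1],63,a(t)-np.pi/2))
```

```text
[ 616.8 -245. ] [0.1 0.4 0.1 0.4]
[np.float64(73.4), np.float64(70.7), np.float64(72.2), np.float64(72.5)]
tick 1.354910141556893 47.12853087427709 whitetop 1.3341045586744538 dot -2.5250956774994258 turn ccw 2.4031794881232678
t 44.95 at [ 613.2 -247.4  251.4] yaw -0.299 j6 -0.17 tiltxy [0. 0.]
   [0.002, 0.001, 0.094] wz -2.4
   [0.002, 0.001, 0.094] wz -2.4
```

Call:
{"op": "carry_out", "data": {"series": [0.6,0.004,0.002,0.04,0,0,-4.3,0.6,0.004,0.002,0.08,0,0,-4.3,0.6,0.004,0.002,0.115,0,0,-4.3,0.6,0.004,0.002,0.14,0,0,-4.3,0.6,0.004,0.002,0.15,0,0,-4.3], "grip_force": 40}}

```text
t: 45.37
ee_pos: [613.1, -243.5, 95.7]
orientation: [-0.004, 0.782, 0.623, -0.002]
force: [-0.9, 0.3, -1.2]
grip_width: 0.6
grasp_force: 0.0
```

Call:
{"op": "carry_out", "data": {"series": [0.6,0,0,0.015,0,0,0,0.6,0,0,0.028,0,0,0,0.6,0,0,0.034,0,0,0,0.6,0,0,0.034,0,0,0,0.6,0,0,0.034,0,0,0]}}

```text
t: 45.78
ee_pos: [616.4, -246.1, 68.2]
orientation: [0.001, 0.782, 0.623, 0.0]
force: [0.3, 0.2, 1.0]
grip_width: 0.598
grasp_force: 0.0
```

Call:
{"op": "carry_out", "data": {"series": [0,0,0,0,0,0,0,0,0,0,0,0,0,0,0,0,0,0,0,0,0,0,0,0,0,0,0,0,0,0,0,0,0,0,0]}}

```text
t: 46.2
ee_pos: [616.5, -246.3, 69.0]
orientation: [0.001, 0.782, 0.623, 0.0]
force: [-1.2, 1.3, 6.0]
grip_width: 0.25
grasp_force: 41.1
```

Call:
{"op": "carry_out", "data": {"series": [0,0,0.0,-0.002,0,0,-6.6,0,0,0,-0.002,0,0,-13.2,0,0,0,-0.002,0,0,-19.8,0,0,0,-0.002,0,0,-26.4,0,0,0,-0.002,0,0,-33]}}

```text
t: 46.62
ee_pos: [615.6, -246.3, 69.0]
orientation: [0.0, 0.571, 0.821, -0.0]
force: [-1.3, -1.7, 0.4]
grip_width: 0.251
grasp_force: 40.9
```

Call:
{"op": "carry_out", "data": {"series": [0,0,0,0,0,0,-6.6,0,0,0,0,0,0,-13.2,0,0,0,0,0,0,-19.8,0,0,0,0,0,0,-26.4,0,0,0,0,0,0,-33]}}

```text
t: 47.03
ee_pos: [614.9, -246.8, 69.0]
orientation: [-0.001, 0.314, 0.949, -0.001]
force: [-3.1, -3.6, 0.6]
grip_width: 0.248
grasp_force: 41.0
```

Call:
{"op": "carry_out", "data": {"series": [0,0,0,0,0,0,-6.6,0,0,0,0,0,0,-13.2,0,0,0,0,0,0,-19.8,0,0,0,0,0,0,-26.4,0,0,0,0,0,0,-33]}}

```text
t: 47.45
ee_pos: [614.6, -247.6, 69.0]
orientation: [-0.001, 0.031, 1.0, -0.001]
force: [-3.6, -6.9, 0.9]
grip_width: 0.248
grasp_force: 40.9
```

Run:
```python
from h import *
plan();s=readout.get_state();print(s['joint_pos'],s['moment'],s['force'])
```

```text
t 47.45 at [ 614.6 -247.6   69. ] yaw 1.508 j6 -1.97 tiltxy [-0.002 -0.003]
[-0.46261637  0.29395482  1.73971505 -0.00363215  1.1087776  -1.96920856] [-0.77201694  0.49319128 -0.11684528] [-3.61796855 -6.85041105  0.92593783]
```

Call:
{"op": "carry_out", "data": {"series": [0,0,0,0,0,0,-6.6,0,0,0,0,0,0,-13.2,0,0,0,0,0,0,-19.8,0,0,0,0,0,0,-26.4,0,0,0,0,0,0,-33]}}

```text
t: 47.87
ee_pos: [614.8, -248.5, 69.0]
orientation: [-0.001, -0.254, 0.967, -0.002]
force: [-3.8, -9.1, -0.3]
grip_width: 0.246
grasp_force: 40.7
```

Call:
{"op": "carry_out", "data": {"series": [0,0,0,0,0,0,-3,0,0,0,0,0,0,-5.6,0,0,0,0,0,0,-5.6,0.5,0,0,0,0,0,-5.6,0.6,0,0,0,0,0,-5.6]}}

```text
t: 48.28
ee_pos: [615.6, -246.0, 69.0]
orientation: [0.0, -0.298, 0.955, 0.0]
force: [-0.3, 0.5, 0.9]
grip_width: 0.522
grasp_force: 0.0
```

Call:
{"op": "carry_out", "data": {"series": [0.6,0,0,0,0,0,0,0.6,0,0,-0.03,0,0,0,0.6,0,0,-0.07,0,0,0,0.6,0,0,-0.11,0,0,0,0.6,0,0,-0.15,0,0,0]}}

```text
t: 48.7
ee_pos: [615.6, -245.2, 220.5]
orientation: [-0.0, -0.299, 0.954, 0.0]
force: [0.2, -0.5, 0.5]
grip_width: 0.601
grasp_force: 0.0
```

Call:
{"op": "carry_out", "data": {"series": [0.6,0,0,-0.03,0,0,0,0.6,0,0,-0.03,0,0,0,0.6,0,0,-0.03,0,0,0,0.6,0,0,-0.03,0,0,0,0.6,0,0,-0.03,0,0,0]}}

```text
t: 49.12
ee_pos: [615.0, -245.2, 246.8]
orientation: [-0.001, -0.298, 0.954, 0.001]
force: [0.1, -0.6, -0.2]
grip_width: 0.602
grasp_force: 0.0
```

Run:
```python
from h import *
plan();p,o=dial()
x,y,w,h=120,60,280,210
cv2.imwrite('pics/d2.png',cv2.resize(p['pixels'][y:y+h,x:x+w],(800,600),interpolation=cv2.INTER_CUBIC))
c=np.array([616.8,-245.]);a=lambda v:np.arctan2(*(v-c)[::-1])
print({k:round(a(v),3) for k,v in o.items()})
```

```text
t 49.12 at [ 615.  -245.2  246.8] yaw 2.177 j6 -2.64 tiltxy [-0.003  0.002]
dial_center [251. 174.] 0.7 [ 619.  -245.9]
nose [250. 105.] 0.78 [ 567.9 -282.1]
tail [346. 221.] 0.52 [ 609.5 -126.6]
dot_red [251. 105.] 0.6 [ 567.  -281.5]
start_top [350. 220.] 0.73 [ 603.1 -131.5]
red [250.1 103.7] 288 [ 566.8 -282.8]
{'dial_center': np.float64(-0.367), 'nose': np.float64(-2.493), 'tail': np.float64(1.632), 'dot_red': np.float64(-2.509), 'start_top': np.float64(1.691)}
```

View pics/d2.png

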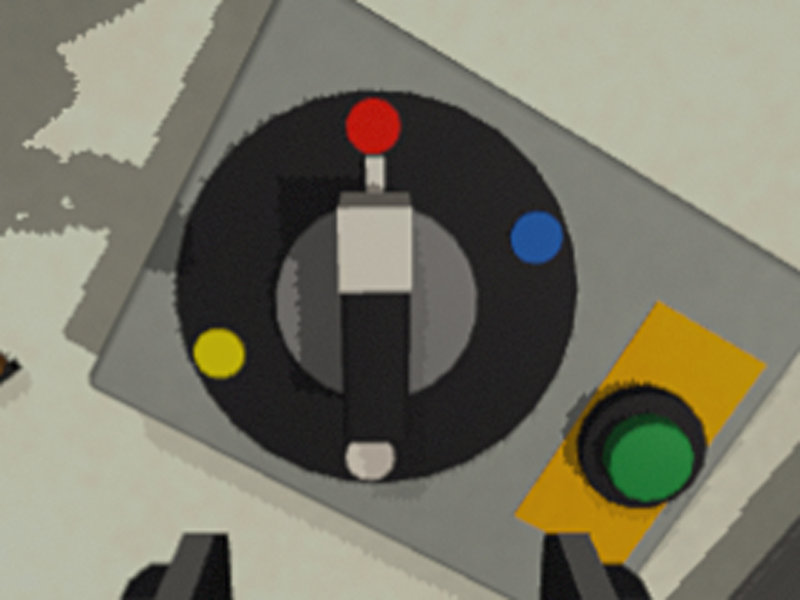

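The tick at crop (375,170) points straight at the red dot at (373,125). Next is the green button at (650,460).

Run:
```python
from h import *
p=optics.read_camera('wrist');print(at(p,(347.5,221),72))
plan((604.5,-132.5,160,None),(604.5,-132.5,85,None))
```

```text
[ 606.60707719 -133.74946642   72.        ]
t 49.47 at [ 615.7 -245.8  248.6] yaw 2.177 j6 -2.64 tiltxy [-0.001  0.   ]
   [-0.055, 0.1, 0.089] wz -0.0
   [0.0, 0.0, 0.075] wz -0.0
```

Call:
{"op": "carry_out", "data": {"series": [0,-0.055,0.099,0.03,0,0,0,0,-0.055,0.099,0.06,0,0,0,0,-0.055,0.099,0.089,0,0,0,0,-0.055,0.099,0.089,0,0,0,0,-0.055,0.099,0.089,0,0,0]}}

```text
t: 49.88
ee_pos: [600.8, -129.4, 153.7]
orientation: [-0.004, -0.3, 0.954, 0.004]
force: [-0.6, -0.2, -2.1]
grip_width: -0.0
grasp_force: 0.0
```

Call:
{"op": "carry_out", "data": {"series": [0,0,0,0.03,0,0,0,0,0,0,0.055,0,0,0,0,0,0,0.072,0,0,0,0,0,0,0.075,0,0,0,0,0,0,0.075,0,0,0]}}

```text
t: 50.3
ee_pos: [604.4, -133.7, 84.9]
orientation: [-0.001, -0.298, 0.955, 0.0]
force: [-0.5, -0.5, -0.2]
grip_width: -0.002
grasp_force: 0.0
```

Run:
```python
from h import *
plan((605.5,-133,72,None));s=readout.get_state();print(s['force'],s['grip_width'])
```

```text
t 50.3 at [ 604.4 -133.7   84.9] yaw 2.176 j6 -2.48 tiltxy [-0.001  0.   ]
   [-0.001, -0.0, 0.013] wz -0.0
[-0.45148332 -0.50297732 -0.19919349] -0.0016323711832297858
```

Call:
{"op": "carry_out", "data": {"series": [0,0,0,0.006,0,0,0,0,0,0,0.011,0,0,0,0,0,0,0.014,0,0,0,0,0,0,0.016,0,0,0,0,0,0,0.017,0,0,0]}}

```text
t: 50.72
ee_pos: [605.4, -133.6, 69.3]
orientation: [0.001, -0.298, 0.954, -0.001]
force: [-0.1, -0.9, 2.8]
grip_width: 0.001
grasp_force: 1.5
```

Call:
{"op": "carry_out", "data": {"series": [0,0,0,0.001,0,0,0,0,0,0,0.002,0,0,0,0,0,0,0.002,0,0,0,0,0,0,0.003,0,0,0,0,0,0,0.003,0,0,0]}}

```text
t: 51.13
ee_pos: [605.3, -133.6, 66.1]
orientation: [0.001, -0.298, 0.954, -0.001]
force: [0.1, -1.6, 5.4]
grip_width: 0.0
grasp_force: 2.4
```

Nearly at the bottom; a little more until the force rises against the end stop.

Call:
{"op": "carry_out", "data": {"series": [0,0,0,0.001,0,0,0,0,0,0,0.002,0,0,0,0,0,0,0.002,0,0,0,0,0,0,0.002,0,0,0,0,0,0,0.002,0,0,0]}}

```text
t: 51.55
ee_pos: [605.5, -133.6, 65.9]
orientation: [0.0, -0.298, 0.954, -0.001]
force: [-4.2, -0.5, 13.8]
grip_width: 0.003
grasp_force: 6.8
```

It is bottomed: 13.8 N and no further travel. Letting go and lifting clear.

Call:
{"op": "carry_out", "data": {"series": [0,0,0,-0.01,0,0,0,0,0,0,-0.03,0,0,0,0,0,0,-0.06,0,0,0,0,0,0,-0.1,0,0,0,0,0,0,-0.14,0,0,0]}}

```text
t: 51.97
ee_pos: [602.9, -132.3, 202.2]
orientation: [-0.002, -0.298, 0.954, 0.002]
force: [1.5, -0.4, 0.5]
grip_width: 0.002
grasp_force: 0.0
```

Call:
{"op": "carry_out", "data": {"series": [0,0,0,-0.04,0,0,0,0,0,0,-0.04,0,0,0,0,0,0,-0.04,0,0,0,0,0,0,-0.04,0,0,0,0,0,0,-0.04,0,0,0]}}

```text
t: 52.38
ee_pos: [603.3, -132.6, 240.4]
orientation: [-0.002, -0.298, 0.954, 0.001]
force: [0.2, -0.3, -0.4]
grip_width: -0.001
grasp_force: 0.0
```

Run:
```python
from h import *
p=optics.read_camera('scene')
cv2.imwrite('pics/fin.png',cv2.convertScaleAbs(cv2.resize(p['pixels'][90:300,80:400],(800,525),interpolation=cv2.INTER_CUBIC),alpha=1.4))
look('bar_handle',98,top=60,cam='side')
q,o=dial()
```

```text
bar_handle mask [235.0, 178.0, 11.0, 10.0] 0.74 [606.45, -140.84, 0.11, 27.53, 27.41]
bar_handle mask [226.0, 231.0, 65.0, 18.0] 0.72 [600.45, 123.7, 0.01, 223.33, 69.62]
bar_handle mask [214.0, 268.0, 19.0, 18.0] 0.3 [609.21, 273.49, 1.69, 65.43, 58.88]
bar_handle lm [208.0, 229.0] 0.69 [643.5 154.4]
bar_handle lm [263.0, 327.0] 0.26 [424.1 485.5]
dial_center [140. 116.] 0.75 [ 618.  -246.5]
dial_center [382. 275.] 0.35 [618.5  40.9]
tail [425. 274.] 0.67 [597.3 101.1]
dot_red [143.  49.] 0.61 [ 570.4 -279.2]
start_top [254. 169.] 0.83 [ 602.5 -133.4]
red [141.7  42.5] 311 [ 566.7 -283. ]
```

View pics/fin.png

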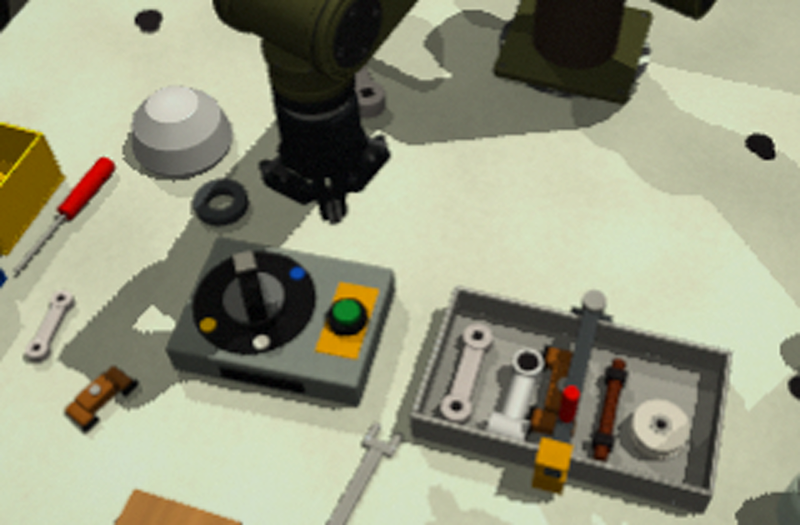

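The picture shows all five parts in the tub (crop 465,370 to 660,425), the bar in the yellow catch (553,460), the selector on the red dot and the button out again. Handing in.

```bash
python3 -c "
from bench import bot
print(bot.close_job())"
```

```text
the job is handed in; nothing more can be done
None
```

The job is handed in (no verdict came back): all five parts lie in the tub, the bar rests in its yellow catch, the selector points at the red dot, and the green button was pressed fully down and released last.

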